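# Check a welded frame for square by its two diagonals

## Task

Check the steel frame on the bench for square with the yellow slide rule: lay the rule flat inside the frame and measure corner to corner, first the diagonal through the red-dotted corner, then the one through the blue-dotted corner, each time with both ends right home in the corners, holding the slide out against the corner with light finger pressure for about half a second to take the reading. Then stand the orange-topped marker weight upright on top of the frame, at either corner of whichever diagonal is the longer. Leave the rule lying flat in the frame, and do not disturb the other things on the bench.

Things in the scene. Friction and masses are not known exactly. Their poses are not given: they have to be found in the camera images.
- frame: Frame of 25 mm square steel tube lying flat, fixed to the bench by two side tabs; inside 190 x 190 mm, open to the bench, 25 mm high. Origin: middle of the opening at bench level; x, y along the rails, z up. Inner corners nominally at x, y = +-95 mm, but racked: each up to 4 mm off, one diagonal about 10 mm longer. Middles of the corner tops, for the marker: nominally x, y = +-107.5 mm
- red_dot: Flat red paint dot, 22 mm across, on top of one corner of the frame (height 25 mm); origin at its centre. It names the first diagonal: from this corner to the one diagonally across
- blue_dot: Flat blue paint dot, 22 mm across, on top of a corner next to the red-dotted one (height 25 mm); origin at its centre. It names the second diagonal
- rule: Yellow channel of the slide rule (0.32 kg with slide), lying loose and flat; 182 mm long, 24 wide, 15 high, a polished round end pin (the nose) at one end. Origin: underside, 114 mm from the nose centre; x points from nose to sliding tip, z up. Its weight keeps it in place on the bench when the slide is moved
- slide (a joint): How far the aluminium slide is drawn out of the channel along the rule's x, m: 0 fully in (a stop), up to 0.050. It drags with about 0.5 N and stays where left; rule and frame are stiff, and over 20 N between them spoils the check. Centre distance from nose to tip = 0.228 + this; it goes into the frame nearly shut; the diagonals need 0.017 to 0.030
- nose (a point): Centre of the round nose pin fixed to the channel (radius 6 mm, half way up: 11 mm above the underside), at x = -114 mm of the rule
- tip (a point): Centre of the round tip pin at the outer end of the slide (radius 6 mm, 11 mm above the underside), on the rule's x axis at 114 mm + slide
- grip (a point): Middle of the upper part of the smooth black grip block on the slide: 16 mm along the rule, 18 mm across, from 15 to 69 mm above the underside. This point: 47 mm up, at x = -10 mm + slide. The rule balances near this block and can be lifted by it; pushing it moves the slide and, at the inner stop, the whole rule nose first
- marker: Loose marker weight, 0.12 kg: dark steel foot 28 mm diameter and 28 mm high, orange top 22 mm diameter up to 42 mm. Origin: centre of its underside, z up
- parts_bin: Grey open parts bin, 120 x 160 x 70 mm, a bystander; origin at the centre of its underside
- screwdriver: Screwdriver lying on the bench, a bystander; origin at the centre of its underside
- turbo_housing: Aluminium turbo housing, 90 mm wide and 60 mm high, a bystander; origin at the centre of its underside

How it is judged:
By the outcome, as a careful person would: the job done as asked, in the order asked, and still so for the second after the job is handed in, with the robot touching nothing.
It also fails if it takes over 72 s, if anything falls off the work surface, if the arm or the gripper's body presses on something with over 40 N, if the wrist force passes 120 N, or if a joint passes its speed limit or range.

## Robot

A 6-joint arm with a two-finger parallel gripper is mounted at the origin on the work surface. World frame = base frame: x ahead of the robot, y to its left, z up, the work surface at z = 0. Lengths are in m, angles in rad, forces in N, time in s.
With the tool pointing down it reaches from about 0.35 to 0.975 m from the base axis. Payload 4.9 kg.
Tool frame: the origin (TCP) lies midway between the tips of the shut fingers; the grasp point (between the pads) lies 19 mm behind it; z points along the fingers, y is the line along which they close (so a half turn about z gives the same grasp; the last joint's range is limited). The gripper opens to 85 mm and grips with 20 to 120 N. Pads are 22 mm wide; open, the fingers measure 114 mm over their backs; the gripper's body (76 mm by 85 mm) begins 54 mm behind the grasp point. The pads swing forward as they close: fully open they stand 13 mm farther back than shut.
Start: joints at [1.157, 0.053, 1.613, -0, 1.476, -0.119], TCP at [0.182, 0.598, 0.231] pointing down, gripper open.
Joint ranges: [-3.01, 3.01], [-1.01, 2.22], [0.06, 2.58], [-1.02, 4.17], [0.09, 2.62], [-3.14, 3.14]. Speed limits (rad/s): [2.57, 2.57, 3.14, 3.14, 3.14, 3.14].

## Interface

Orientations are given as a unit quaternion [w, x, y, z].
In Python, from plant import state, grab_frame, job_done, cut_out, place_of gives the robot as it stands.
- The arm moves only by the tool jog_arm, never from a script. Its argument "motion" is text: rows parted by semicolons, each of 7 numbers parted by spaces: the opening in per cent of the stroke, from 0 (shut) to 100 (fully open), then the shift along the tool's x, y, z as a fraction of full scale, then the turn, a rotation vector about the tool's x, y, z as a fraction of full scale. A call has exactly 5 rows; each row is the pose to reach, as a shift and turn from the pose commanded when the call began, along the tool's axes at that moment; what a row does not reach only later rows make up. Full scale, the value 1, is 50 cm for a shift and 1.5 rad for a turn. A row lasts 1/8 s, in which the tool goes at most 62.5 mm and 10.7 degrees, less where a joint would pass 70% of its speed; a pose out of reach is approached as far as the arm can. A call with a number of a shift or a turn outside -1 to 1 is refused whole. A call with a gripper value outside its range is refused whole. The fingers move at their own pace and stop on an object; the grip force is fixed at half the most. Time passes only in rows, so rows that repeat a pose let the fingers close, or fill a call up. It gives the time, the measured TCP pose, the force, the opening and the grip force at its end, in the units of the state.
- state(): the state, without advancing time (a new reading comes with each control period).
- grab_frame(name): name is "scene" or "side" or "wrist"; returns a dict with "color" (420x560x3 uint8, red, green, blue), "range_z" (420x560 float32, m along the optical axis (not along the pixel's ray), 0 where there is no reading), "intrinsics" (3x3 intrinsics, pixels), "world_from_camera" (4x4, takes a point from camera to world coordinates). Camera axes: x right, y up, looking along -z (the intrinsics and any distortion apply to the point x, -y, -z); pixel columns grow to the right and rows downward; lengths in m; the calibration is good to about 2 mm. A picture is of the moment at which its call begins.
- job_done(): hands the job in; it is judged then, once.
Trained networks look in the newest picture that a camera, given by its name, has taken for a name from the list of things; names that differ only in an ending like _2 or _b are one class to them, and where a whole thing is asked for, a point or a joint stands for the part that bears it (a point fixed in the world has none). Each returns a list of dicts, best first, with "p" (0 to 1); they miss things now and then, are a little off and sometimes report something else, mostly with a low value. They report only what shows in the picture. A call takes as long as a camera call.
- cut_out(camera, thing): "pixels" (420x560 bool, what is visible of it).
- place_of(camera, thing): "at" ([x, y, z] in m, in world coordinates, good to about 4 mm: a listed point, or the origin of a listed thing).
The state is a dict: "time": time; "joint_pos": joint angles; "joint_vel": joint speeds; "joint_efforts": joint torques, N m; "tool_pos": TCP position; "tool_rot": TCP orientation; "contact_force": force on the tool from outside, world axes, zero at the start; "ft_torque": the same for the moment, N m; "gripper_width": opening from 0.0 (shut) to 1.0 (fully open); "grasp_force": force on a finger pad.
Only numpy, scipy, OpenCV 4.12 (cv2) and the standard library are available. Lean on these libraries where they do the work, as an engineer would, in place of code of your own. Each camera call takes 0.05 s, during which the arm holds its last target. There are 200 camera calls.

## Working session

There is one attempt and no reset: what is moved stays moved. The work goes in short steps, Python scripts to look and compute and a tool call to move; the robot and the scene stay as the last step left them, time stands still between calls to the robot, and variables do not carry over. Pictures are saved under pics/ and viewed, at most 10 in all, crops included, and the job is handed in when it is done.

Besides the shell and the picture viewer there is one more tool, called after "Call:" by a JSON object that holds its "name" and its "arguments". jog_arm: Moves the arm, as the interface text tells. Shift numbers are shares of 50 cm and turn numbers shares of 1.5 rad, none past 1 either way. Its arguments: {"type":"object","properties":{"motion":{"type":"string"}},"required":["motion"]}

```bash
ls; mkdir -p pics; cat > h.py <<'E'
from plant import state, grab_frame, job_done, cut_out, place_of
import numpy as np, cv2
from scipy.spatial.transform import Rotation as R
def cloud(f):
    d=f["range_z"]; K=f["intrinsics"]; T=f["world_from_camera"]
    v,u=np.mgrid[:d.shape[0],:d.shape[1]]
    p=np.stack([(u-K[0,2])/K[0,0]*d,-(v-K[1,2])/K[1,1]*d,-d,np.ones_like(d)],-1)@T.T
    p=p[...,:3]; p[d==0]=np.nan; return p
def save(f,n): cv2.imwrite(f"pics/{n}.png",f["color"][...,::-1])
def rot():
    q=state()["tool_rot"]; return R.from_quat([q[1],q[2],q[3],q[0]])
E
python3 - <<'E'
from h import *
s=state(); print({k:np.round(v,3) for k,v in s.items()})
ims=[]
for c in ["scene","side","wrist"]:
    f=grab_frame(c); ims.append(f["color"]); 
    print(c,np.round(f["world_from_camera"],3).tolist(),np.round(f["intrinsics"],1).tolist())
    for t in ["frame","red_dot","blue_dot","rule","nose","tip","grip","marker","parts_bin","screwdriver","turbo_housing"]:
        r=place_of(c,t); print(t,[(np.round(x["at"],3).tolist(),round(x["p"],2)) for x in r[:2]])
    save(f,c)
E
```

```text
pics
{'time': np.float64(0.0), 'joint_pos': array([ 1.157,  0.053,  1.614,  0.   ,  1.476, -0.119]), 'joint_vel': array([ 0.   , -0.001,  0.001, -0.001,  0.001, -0.001]), 'joint_efforts': array([-0.0000e+00, -3.9369e+01, -3.7018e+01, -0.0000e+00,  7.0000e-03,
        0.0000e+00]), 'tool_pos': array([0.181, 0.597, 0.23 ]), 'tool_rot': array([-0.   ,  0.147,  0.989, -0.001]), 'contact_force': array([ 0.327,  0.244, -0.259]), 'ft_torque': array([-0.046, -0.007,  0.001]), 'grasp_force': np.float64(0.0), 'gripper_width': np.float64(0.998)}
scene [[-0.854, -0.282, 0.437, 1.202], [0.52, -0.501, 0.692, 0.946], [0.024, 0.818, 0.574, 0.865], [0.0, 0.0, 0.0, 1.0]] [[473.9, 0.0, 281.6], [0.0, 473.9, 207.9], [0.0, 0.0, 1.0]]
frame []
red_dot [([0.64, -0.081, 0.025], 0.54)]
blue_dot [([0.422, -0.083, 0.026], 0.4)]
rule [([0.548, -0.285, -0.002], 0.87)]
nose [([0.55, 0.351, 0.0], 0.61), ([0.435, -0.297, 0.009], 0.6)]
tip [([0.67, -0.265, 0.011], 0.8)]
grip [([0.554, -0.278, 0.049], 0.5)]
marker [([0.55, 0.35, -0.001], 0.5)]
parts_bin [([0.792, -0.167, -0.001], 0.64)]
screwdriver []
turbo_housing [(
[... 250 characters left out ...]
dot [([0.638, -0.087, 0.028], 0.53)]
blue_dot [([0.419, -0.082, 0.028], 0.36)]
rule [([0.547, -0.279, 0.002], 0.56)]
nose [([0.435, -0.299, 0.009], 0.88)]
tip [([0.672, -0.256, 0.01], 0.8)]
grip [([0.551, -0.282, 0.047], 0.81)]
marker [([0.552, 0.352, 0.002], 0.54)]
parts_bin [([0.788, -0.163, 0.001], 0.74)]
screwdriver [([0.508, -0.42, -0.002], 0.65)]
turbo_housing [([0.723, 0.344, -0.001], 0.81)]
wrist [[0.291, -0.912, -0.29, 0.107], [0.957, 0.277, 0.087, 0.619], [0.001, -0.303, 0.953, 0.373], [0.0, 0.0, 0.0, 1.0]] [[309.6, 0.0, 283.6], [0.0, 309.6, 206.0], [0.0, 0.0, 1.0]]
frame []
red_dot []
blue_dot []
rule []
nose []
tip []
grip []
marker []
parts_bin []
screwdriver []
turbo_housing []
```

View pics/scene.png

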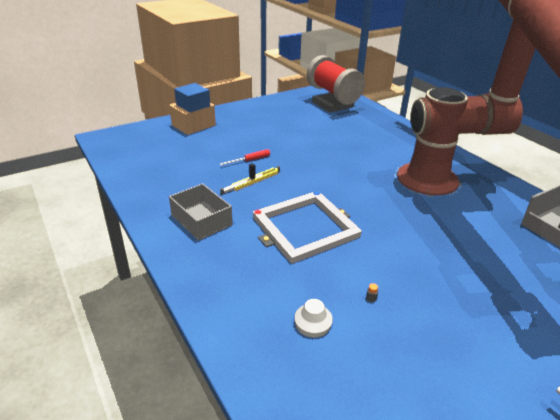

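View pics/side.png

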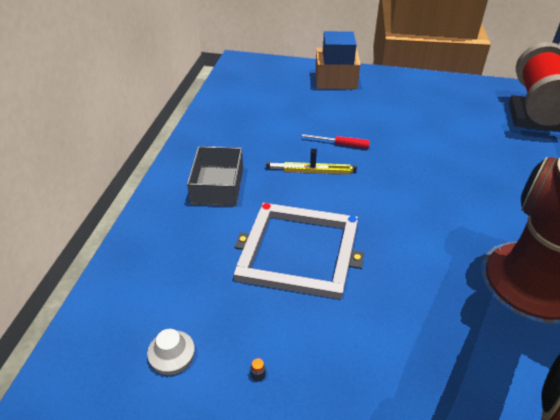

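The pictures show the frame in the middle of the bench (red dot at about 256,212 in scene, blue dot next to it nearer the robot). The rule lies on the −y side, the marker at (372,292), and the housing, bin and screwdriver are clear of the work. Next I fly over the frame.

```bash
cat >> h.py <<'E'
def go(pos,yh,base=None):
    "fractions for TCP pos, tool down, tool y at heading yh deg (nearest half turn)"
    s=state(); r=rot(); p=np.array(s["tool_pos"]) if base is None else np.array(base)
    best=None
    for h in (yh,yh+180):
        a=np.radians(h); y=np.array([np.cos(a),np.sin(a),0]); z=np.array([0,0,-1.])
        M=R.from_matrix(np.stack([np.cross(y,z),y,z],1))
        w=(r.inv()*M).as_rotvec()
        if best is None or np.linalg.norm(w)<np.linalg.norm(best): best=w
    d=r.inv().apply(np.array(pos)-p)
    print("t",round(s["time"],2),"shift",np.round(d/.5,4),"turn",np.round(best/1.5,4),"F",np.round(s["contact_force"],1),"tcp",np.round(s["tool_pos"],4))
E
python3 - <<'E'
from h import *
go([.53,.025,.19],9); go([.53,.025,.19],0)
E
```

```text
t 1.8 shift [-0.9997 -0.8942  0.0826] turn [ 0.    -0.     0.746] F [ 0.1 -0.2 -0.1] tcp [0.1816 0.598  0.2313]
t 1.8 shift [-0.9997 -0.8942  0.0826] turn [ 0.     -0.      0.8507] F [ 0.1 -0.2 -0.1] tcp [0.1816 0.598  0.2313]
```

Call:
{"name": "jog_arm", "arguments": {"motion": "100 -0.1 -0.09 0.01 0 0 0.08; 100 -0.2 -0.18 0.02 0 0 0.16; 100 -0.3 -0.27 0.04 0 0 0.25; 100 -0.4 -0.36 0.06 0 0 0.34; 100 -0.5 -0.45 0.08 0 0 0.43"}}

```text
time: 2.42
tool_pos: [0.3427, 0.3308, 0.1953]
tool_rot: [0.0, 0.455, 0.891, 0.001]
contact_force: [1.3, 0.9, -0.9]
gripper_width: 0.997
grasp_force: 0.0
```

```bash
python3 - <<'E'
from h import *
go([.53,.025,.19],9)
E
```

```text
t 2.42 shift [-0.7151 -0.0555  0.0105] turn [ 8.000e-04 -1.000e-04  3.133e-01] F [ 1.3  0.9 -0.9] tcp [0.3427 0.3308 0.1953]
```

Call:
{"name": "jog_arm", "arguments": {"motion": "100 -0.1 0 0 0 0 0.07; 100 -0.23 0 0.01 0 0 0.16; 100 -0.36 -0.01 0.01 0 0 0.24; 100 -0.48 -0.01 0.01 0 0 0.31; 100 -0.6 -0.02 0.01 0 0 0.31"}}

```text
time: 3.05
tool_pos: [0.5116, 0.0829, 0.1906]
tool_rot: [0.0, 0.646, 0.763, 0.0]
contact_force: [0.3, 1.4, -0.1]
gripper_width: 1.0
grasp_force: 0.0
```

Call:
{"name": "jog_arm", "arguments": {"motion": "100 -0.04 -0.01 0 0 0 0; 100 -0.06 -0.02 0 0 0 0; 100 -0.06 -0.02 0 0 0 0; 100 -0.06 -0.02 0 0 0 0; 100 -0.06 -0.02 0 0 0 0"}}

```text
time: 3.68
tool_pos: [0.5055, 0.0545, 0.1903]
tool_rot: [0.0, 0.645, 0.764, 0.0]
contact_force: [-0.5, -0.4, 0.4]
gripper_width: 0.997
grasp_force: 0.0
```

```bash
python3 - <<'E'
from h import *
f=grab_frame("wrist"); save(f,"w1")
go([.53,.025,.19],9)
np.savez("w1.npz",**f)
for t in ["red_dot","blue_dot"]:
  print(t,[(np.round(x["at"],3).tolist(),round(x["p"],2)) for x in place_of("wrist",t)[:2]])
E
```

```text
t 3.73 shift [-0.0661  0.0385  0.0005] turn [ 0.0001 -0.0001  0.0069] F [-0.3  0.9 -0.8] tcp [0.5055 0.0544 0.1903]
red_dot [([0.638, -0.085, 0.026], 0.76)]
blue_dot [([0.421, -0.077, 0.03], 0.56)]
```

View pics/w1.png

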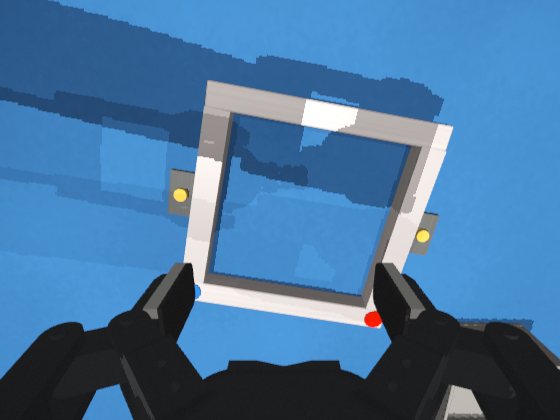

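The wrist image shows the whole frame: inner corners at about (232,113), (420,148), (362,305) and (207,282), red dot at (373,319), blue dot at (197,292). Now I fit the inner edges from the depth.

```bash
cat > fit.py <<'E'
from h import *
def fit(f,plot=True):
    P=cloud(f); P=P[np.isfinite(P[...,0])]
    Q=P[(P[:,2]>.019)&(P[:,2]<.031)&(abs(P[:,0]-.53)<.14)&(abs(P[:,1]-.026)<.14)]
    print(len(Q),np.median(Q[:,2]))
    Q=Q[:,:2]
    c=np.array([.53,.026]); yaw=0.
    for it in range(4):
        Rm=np.array([[np.cos(yaw),-np.sin(yaw)],[np.sin(yaw),np.cos(yaw)]])
        L=(Q-c)@Rm; lines=[]; angs=[]
        for ax in (0,1):
            for sg in (-1,1):
                a=L[:,ax]*sg; b=L[:,1-ax]; m=(a>.08)&(a<.135)&(abs(b)<.085)
                bins=((b+.085)/.004).astype(int); xs=[];ys=[]
                for k in range(43):
                    mm=m&(bins==k)
                    if mm.sum()>6: xs.append(-.085+.004*(k+.5)); ys.append(np.sort(a[mm])[1])
                xs=np.array(xs);ys=np.array(ys); k=np.ones(len(xs),bool)
                for _ in range(4):
                    p=np.polyfit(xs[k],ys[k],1); r=ys-np.polyval(p,xs); k=abs(r)<max(.0015,1.5*np.std(r[k]))
                lines.append((ax,sg,p,k.sum(),np.std(r[k])))
                angs.append((p[0]*sg)*(1 if ax==1 else -1))
        yaw+=np.mean(angs); 
        off=np.array([ (np.polyval(lines[1][2],0)-np.polyval(lines[0][2],0))/2,(np.polyval(lines[3][2],0)-np.polyval(lines[2][2],0))/2])
        Rold=Rm; cold=c; c=c+Rm@off
    cor={}
    for i in (0,1):
        for j in (2,3):
            _,sx,px,_,_=lines[i]; _,sy,py,_,_=lines[j]
            # x=sx*(px0*y+px1); y=sy*(py0*x+py1)
            A=np.array([[1,-sx*px[0]],[-sy*py[0],1]]); s=np.linalg.solve(A,[sx*px[1],sy*py[1]])
            cor[(sx,sy)]=Rold@s+cold
    for l in lines: print(l[0],l[1],np.round(l[2],4),l[3],round(l[4],5))
    print("c",np.round(c,4),"yaw deg",round(np.degrees(yaw),2))
    for k,v in cor.items(): print(k,np.round(v,4))
    for n,(k,o) in {"red":((1,-1),(-1,1)),"blue":((-1,-1),(1,1))}.items():
        d=cor[k]-cor[o]; print(n,"diag",round(np.linalg.norm(d),4),"heading nose(-x)->tip",round(np.degrees(np.arctan2(*( (d if n=='red' else -d)[::-1]))),2))
    return cor
if __name__=="__main__":
    fit(np.load("w1.npz"))
    for c in ("side","scene"): fit(grab_frame(c))
E
python3 fit.py
```

```text
17924 0.02452341545233866
0 -1 [-0.0191  0.0948] 43 7e-05
0 1 [0.0176 0.0948] 35 0.00012
1 -1 [-0.0182  0.0951] 43 0.00023
1 1 [0.0182 0.0951] 43 0.00018
c [0.5329 0.0216] yaw deg -1.56
(-1, -1) [ 0.4337 -0.0725]
(-1, 1) [0.4425 0.1175]
(1, -1) [ 0.6235 -0.0742]
(1, 1) [0.632  0.1158]
red diag 0.2637 heading nose(-x)->tip -46.65
blue diag 0.2735 heading nose(-x)->tip 43.52
3172 0.023285858791444403
0 -1 [-0.0257  0.0969] 30 0.00077
0 1 [0.0167 0.0971] 26 0.00086
1 -1 [-0.0194  0.0968] 32 0.00079
1 1 [0.0219 0.0968] 32 0.00085
c [0.5325 0.0248] yaw deg -1.64
(-1, -1) [ 0.4302 -0.071 ]
(-1, 1) [0.4406 0.1222]
(1, -1) [ 0.6251 -0.0728]
(1, 1) [0.6339 0.121 ]
red diag 0.2685 heading nose(-x)->tip -46.58
blue diag 0.2799 heading nose(-x)->tip 43.32
1772 0.025366730169669227
0 -1 [-0.0312  0.0977] 17 0.00075
0 1 [0.0166 0.0976] 22 0.00139
1 -1 [-0.0227  0.0983] 19 0.00074
1 1 [0.0155 0.0982] 21 0.00092
c [0.5355 0.026 ] yaw deg -1.54
(-1, -1) [ 0.4323 -0.072 ]
(-1, 1) [0.4433 0.1251]
(1, -1) [ 0.6292 -0.0724]
(1, 1) [0.6373 0.1233]
red diag 0.2712 heading nose(-x)->tip -46.73
blue diag 0.2831 heading nose(-x)->tip 43.62
```

```bash
python3 - <<'E'
from h import *
go([.552,-.28,.18],9.2)
E
```

```text
t 3.92 shift [-0.6739 -0.0192  0.0203] turn [-0.    -0.     0.004] F [-0.1 -0.2  0.5] tcp [0.5056 0.0539 0.1902]
```

Call:
{"name": "jog_arm", "arguments": {"motion": "100 -0.12 0 0 0 0 0; 100 -0.24 -0.01 0.01 0 0 0; 100 -0.36 -0.015 0.02 0 0 0.004; 100 -0.48 -0.019 0.02 0 0 0.004; 100 -0.6 -0.019 0.02 0 0 0.004"}}

```text
time: 4.55
tool_pos: [0.5459, -0.2458, 0.1801]
tool_rot: [0.0, 0.648, 0.761, 0.0]
contact_force: [1.3, 0.2, -0.5]
gripper_width: 0.996
grasp_force: 0.0
```

Call:
{"name": "jog_arm", "arguments": {"motion": "100 -0.05 0 0 0 0 0; 100 -0.07 0 0 0 0 0; 100 -0.07 0 0 0 0 0; 100 -0.07 0 0 0 0 0; 100 -0.07 0 0 0 0 0"}}

```text
time: 5.18
tool_pos: [0.5515, -0.2772, 0.1803]
tool_rot: [-0.0, 0.648, 0.762, 0.0]
contact_force: [-0.5, 0.2, -0.0]
gripper_width: 1.0
grasp_force: 0.0
```

```bash
python3 - <<'E'
from h import *
f=grab_frame("wrist"); save(f,"w2"); P=cloud(f)
for t in ["nose","tip","grip"]:
  print(t,[(np.round(x["at"],4).tolist(),round(x["p"],2)) for x in place_of("wrist",t)[:2]])
for t in ["rule","grip","nose","tip"]:
  for r in cut_out("wrist",t)[:1]:
    m=r["pixels"]; q=P[m&np.isfinite(P[...,0])]; 
    print(t,r["p"],m.sum(),np.round(np.percentile(q,[1,50,99],axis=0),4).tolist())
    if t=="rule":
        for lo,hi in((.012,.018),(.06,.075),(.0,.022)):
            k=q[(q[:,2]>lo)&(q[:,2]<hi)][:,:2]; 
            if len(k)>10:
                w,v=np.linalg.eigh(np.cov(k.T)); a=v[:,1]*np.sign(v[0,1]); s=(k-k.mean(0))@a; n=np.array([-a[1],a[0]]); u=(k-k.mean(0))@n
                print(lo,len(k),"mean",np.round(k.mean(0),4),"heading",np.degrees(np.arctan2(a[1],a[0])).round(2),"ends",np.round(k.mean(0)+a*s.min(),4),np.round(k.mean(0)+a*s.max(),4),"wid",u.min().round(4),u.max().round(4),"minmax",k.min(0),k.max(0))
go([.552,-.28,.18],9.2)
E
```

```text
nose [([0.437, -0.2989, 0.0093], 0.61)]
tip [([0.6759, -0.263, 0.0136], 0.88)]
grip [([0.5491, -0.2863, 0.0493], 0.72)]
rule 0.95 5707 [[0.4353, -0.3074, -0.0002], [0.5474, -0.2822, 0.0144], [0.6724, -0.2617, 0.0692]]
0.012 3479 mean [ 0.5606 -0.2819] heading 8.32 ends [ 0.4332 -0.3005] [ 0.6739 -0.2653] wid -0.0133 0.0117 minmax [ 0.43250045 -0.31095548] [ 0.67314014 -0.26010027]
0.06 383 mean [ 0.5495 -0.2828] heading -84.15 ends [ 0.5487 -0.275 ] [ 0.5505 -0.2927] wid -0.008 0.0079 minmax [ 0.54089501 -0.29288782] [ 0.55789028 -0.27435177]
0.0 5044 mean [ 0.547  -0.2833] heading 8.68 ends [ 0.4296 -0.3012] [ 0.6819 -0.2627] wid -0.0189 0.0115 minmax [ 0.42968017 -0.31249659] [ 0.68204157 -0.26007248]
nose 0.69 5574 [[0.4356, -0.3069, 0.001], [0.5473, -0.2823, 0.0144], [0.6714, -0.2617, 0.0692]]
tip 0.82 2354 [[0.511, -0.2932, 0.0059], [0.581, -0.2762, 0.015], [0.6748, -0.2611, 0.0695]]
t 5.58 shift [-0.0034  0.0006  0.0003] turn [-0.     -0.     -0.0003] F [ 1.4  0.  -0. ] tcp [ 0.5514 -0.2784  0.1802]
```

View pics/w2.png

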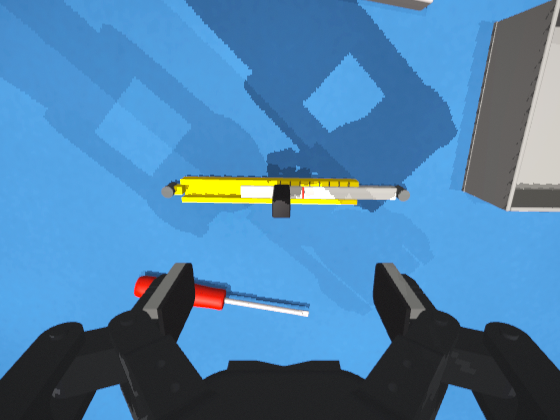

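The block top sits at (0.5495, −0.2838), heading about 8.5°, with the slide about 11–13 mm out. I descend, grip the block, draw the slide shut, and lift.

```bash
python3 - <<'E'
from h import *
go([.5495,-.2838,.034],8.5)
E
```

```text
t 5.58 shift [-0.0101 -0.0055  0.2923] turn [-0.     -0.      0.0078] F [ 1.4  0.  -0. ] tcp [ 0.5514 -0.2784  0.1802]
```

Call:
{"name": "jog_arm", "arguments": {"motion": "60 -0.01 -0.005 0.02 0 0 0.008; 60 -0.01 -0.0055 0.1 0 0 0.008; 60 -0.01 -0.0055 0.2 0 0 0.008; 60 -0.01 -0.0055 0.27 0 0 0.008; 60 -0.01 -0.0055 0.292 0 0 0.008"}}

```text
time: 6.2
tool_pos: [0.5472, -0.2827, 0.0304]
tool_rot: [-0.003, 0.653, 0.757, -0.0]
contact_force: [-0.1, -0.4, 0.6]
gripper_width: 0.596
grasp_force: 0.0
```

Call:
{"name": "jog_arm", "arguments": {"motion": "60 0 0 0 0 0 0; 40 0 0 0 0 0 0; 10 0 0 0 0 0 0; 0 0 0 0 0 0 0; 0 0 0 0 0 0 0"}}

```text
time: 6.82
tool_pos: [0.5507, -0.2847, 0.0363]
tool_rot: [0.002, 0.653, 0.757, 0.0]
contact_force: [0.8, -0.2, 5.6]
gripper_width: 0.178
grasp_force: 59.2
```

```bash
python3 - <<'E'
from h import *
go([.5495,-.2838,.034],8.5); s=state(); print(s["gripper_width"],s["grasp_force"],s["contact_force"])
E
```

```text
t 6.83 shift [ 0.0021 -0.0022  0.0047] turn [ 0.0016  0.0016 -0.0003] F [ 0.8 -0.2  5.6] tcp [ 0.5507 -0.2847  0.0363]
0.17835539661861372 59.206016063690186 [ 0.80274176 -0.19376814  5.61421167]
```

Call:
{"name": "jog_arm", "arguments": {"motion": "0 0 -0.008 0 0 0 0; 0 0 -0.016 0 0 0 0; 0 0 -0.024 0 0 0 0; 0 0 -0.03 0 0 0 0; 0 0 -0.03 0 0 0 0"}}

```text
time: 7.45
tool_pos: [0.5362, -0.2869, 0.0363]
tool_rot: [0.002, 0.653, 0.757, 0.0]
contact_force: [1.1, 0.6, 7.2]
gripper_width: 0.178
grasp_force: 59.4
```

Call:
{"name": "jog_arm", "arguments": {"motion": "0 0 0 -0.02 0 0 0; 0 0 0 -0.07 0 0 0; 0 0 0 -0.14 0 0 0; 0 0 0 -0.17 0 0 0; 0 0 0 -0.17 0 0 0"}}

```text
time: 8.07
tool_pos: [0.5349, -0.2863, 0.1199]
tool_rot: [0.001, 0.653, 0.757, 0.0]
contact_force: [0.0, -0.1, -2.7]
gripper_width: 0.178
grasp_force: 58.8
```

```bash
cat > look.py <<'E'
from h import *
import sys
def look(cams,n):
  for c in cams:
    f=grab_frame(c); P=cloud(f); 
    cv2.imwrite(f"pics/{n}_{c}.png",f["color"][...,::-1])
    for t in ["nose","tip","grip"]:
      print(c,t,[(np.round(x["at"],4).tolist(),round(x["p"],2)) for x in place_of(c,t)[:2]])
  s=state(); y=rot().apply([0,1,0]); print("t",s["time"].round(2),"tcp",np.round(s["tool_pos"],4),"yhead",np.degrees(np.arctan2(y[1],y[0])).round(2),"F",np.round(s["contact_force"],1),s["gripper_width"].round(3))
if __name__=="__main__": look(sys.argv[1].split(","),sys.argv[2])
E
python3 look.py side,wrist w3
```

```text
side nose [([0.4327, -0.2993, 0.0941], 0.79)]
side tip [([0.6528, -0.2604, 0.0951], 0.79), ([0.54, -0.282, 0.0825], 0.72)]
side grip [([0.5326, -0.2851, 0.1293], 0.6), ([0.5418, -0.2801, 0.0863], 0.49)]
wrist nose [([0.4268, -0.2979, 0.0884], 0.9)]
wrist tip [([0.6591, -0.2628, 0.0927], 0.94)]
wrist grip [([0.5346, -0.2837, 0.1326], 0.84)]Traceback (most recent call last):
  File "look.py", line 10, in <module>
    if __name__=="__main__": look(sys.argv[1].split(","),sys.argv[2])
                             ~~~~^^^^^^^^^^^^^^^^^^^^^^^^^^^^^^^^^^^^
  File "look.py", line 9, in look
    s=state(); y=rot().apply([0,1,0]); print("t",s["time"].round(2),"tcp",np.round(s["tool_pos"],4),"yhead",np.degrees(np.arctan2(y[1],y[0])).round(2),"F",np.round(s["contact_force"],1),s["gripper_width"].round(3))
                                                 ^^^^^^^^^^^^^^^
AttributeError: 'float' object has no attribute 'round'
```

View pics/w3_side.png

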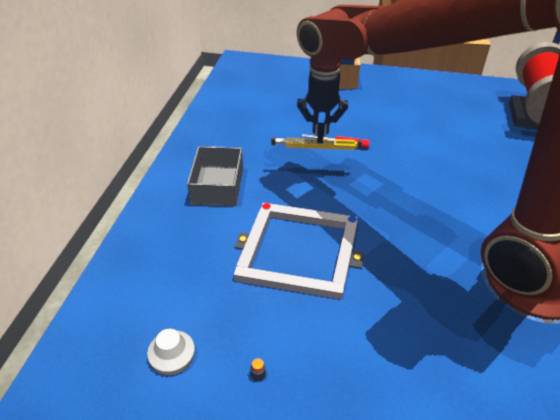

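```bash
sed -i 's/s\["time"\].round(2)/round(s["time"],2)/; s/s\["gripper_width"\].round(3)/s["gripper_width"]/' look.py; python3 - <<'E'
from h import *
go([.526,.029,.12],-46.65); print(state()["joint_pos"])
E
```

```text
t 8.47 shift [ 0.625   0.0766 -0.0031] turn [-1.100e-03 -3.000e-04  6.415e-01] F [-0.2 -0.4 -2.5] tcp [ 0.5342 -0.2857  0.1181]
[-6.13912967e-01  1.03149517e-01  1.75475465e+00 -2.52073095e-05
  1.28534981e+00 -7.61912857e-01]
```

Call:
{"name": "jog_arm", "arguments": {"motion": "0 0.04 0.005 0 0 0 0.04; 0 0.11 0.013 0 0 0 0.12; 0 0.2 0.025 0 0 0 0.21; 0 0.29 0.036 0 0 0 0.3; 0 0.36 0.044 0 0 0 0.37"}}

```text
time: 9.1
tool_pos: [0.5295, -0.1031, 0.1189]
tool_rot: [-0.0, 0.836, 0.548, -0.0]
contact_force: [1.0, -0.8, -3.3]
gripper_width: 0.178
grasp_force: 58.7
```

```bash
python3 - <<'E'
from h import *
go([.526,.029,.12],-46.65); print(state()["joint_pos"])
E
```

```text
t 9.1 shift [ 0.2394 -0.1118 -0.0021] turn [-3.000e-04 -1.000e-04  2.694e-01] F [ 1.  -0.8 -3.3] tcp [ 0.5295 -0.1031  0.1189]
[-3.30325259e-01 -5.39093562e-02  1.91338631e+00  2.29669612e-04
  1.28253185e+00  7.96903930e-02]
```

Call:
{"name": "jog_arm", "arguments": {"motion": "0 0.07 -0.03 0 0 0 0.09; 0 0.15 -0.07 0 0 0 0.18; 0 0.2 -0.095 0 0 0 0.25; 0 0.225 -0.105 0 0 0 0.269; 0 0.225 -0.105 0 0 0 0.269"}}

```text
time: 9.72
tool_pos: [0.526, 0.0201, 0.119]
tool_rot: [-0.0, 0.928, 0.372, -0.0]
contact_force: [0.3, -0.5, -2.9]
gripper_width: 0.179
grasp_force: 58.8
```

```bash
python3 look.py wrist w4; python3 - <<'E'
from h import *
go([.526,.029,.06],-46.65)
E
```

```text
wrist nose [([0.6148, -0.067, 0.0973], 0.28)]
wrist tip [([0.6143, -0.0678, 0.096], 0.93)]
wrist grip [([0.5262, 0.0231, 0.131], 0.75)]
t 9.93 tcp [0.5263 0.0186 0.1192] yhead -46.47 F [-0.5 -0.2 -3.9] 0.17429310290946798
t 9.93 shift [ 0.0139 -0.0154  0.1183] turn [0.0001 0.0001 0.0021] F [-0.5 -0.2 -3.9] tcp [0.5263 0.0186 0.1192]
```

View pics/w4_wrist.png

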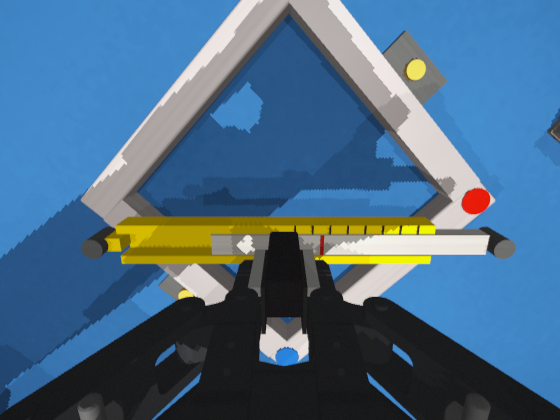

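The wrist view shows the rule held level over the frame: nose pin at (95,245), tip pin at (503,245), red corner on the tip side. I take the pin positions from the depth.

```bash
cat > pins.py <<'E'
from h import *
def pins(f,n,t,zlo,zhi):
    P=cloud(f); out=[]
    for (u,v) in (n,t):
        q=P[v-14:v+15,max(0,u-16):u+17].reshape(-1,3); q=q[(q[:,2]>zlo)&(q[:,2]<zhi)]
        zt=np.percentile(q[:,2],95); q=q[q[:,2]>zt-.002]
        c=(q[:,:2].min(0)+q[:,:2].max(0))/2
        (cx,cy),r=cv2.minEnclosingCircle((q[:,:2]*1e3).astype(np.float32))
        print(len(q),"ztop",zt.round(4),"circle",round(cx/1e3,4),round(cy/1e3,4),"r",round(r,1)); out.append(np.array([cx,cy])/1e3)
    d=out[1]-out[0]; print("len",np.linalg.norm(d).round(4),"slide",(np.linalg.norm(d)-.228).round(4),"heading",np.degrees(np.arctan2(d[1],d[0])).round(2))
    return out
E
python3 - <<'E'
from pins import *
f=grab_frame("wrist"); pins(f,(95,245),(503,245),.08,.12)
from fit import fit
try: fit(f)
except Exception as e: print(e)
E
```

```text
356 ztop 0.1044 circle 0.4536 0.0968 r 6.7
352 ztop 0.1039 circle 0.6127 -0.071 r 6.9
len 0.2312 slide 0.0032 heading -46.51
26487 0.02458914186545985
0 -1 [-0.0188  0.0947] 19 0.00021
0 1 [0.0176 0.0947] 43 7e-05
1 -1 [-0.0184  0.0948] 18 0.00019
1 1 [0.0184 0.0948] 43 5e-05
c [0.5329 0.0216] yaw deg -1.6
(-1, -1) [ 0.4338 -0.0723]
(-1, 1) [0.4426 0.1172]
(1, -1) [ 0.6233 -0.0741]
(1, 1) [0.6319 0.1154]
red diag 0.2631 heading nose(-x)->tip -46.64
blue diag 0.2729 heading nose(-x)->tip 43.44
```

```bash
python3 - <<'E'
from h import *
go([.5259,.0278,.068],-46.6)
E
```

```text
t 9.97 shift [ 0.0121 -0.0138  0.1023] turn [0.0001 0.0001 0.0014] F [-0.2 -0.1 -3.2] tcp [0.5263 0.0186 0.1192]
```

Call:
{"name": "jog_arm", "arguments": {"motion": "0 0.012 -0.014 0.02 0 0 0.001; 0 0.012 -0.014 0.06 0 0 0.001; 0 0.012 -0.014 0.09 0 0 0.001; 0 0.012 -0.014 0.102 0 0 0.001; 0 0.012 -0.014 0.102 0 0 0.001"}}

```text
time: 10.6
tool_pos: [0.5254, 0.0286, 0.0676]
tool_rot: [-0.0, 0.929, 0.37, -0.0]
contact_force: [-0.1, -0.7, -3.9]
gripper_width: 0.175
grasp_force: 58.7
```

```bash
python3 - <<'E'
from pins import *
f=grab_frame("wrist"); pins(f,(95,245),(503,245),.035,.07); go([.5259,.0278,.037],-46.6)
E
```

```text
363 ztop 0.0529 circle 0.4521 0.1072 r 7.0
356 ztop 0.0523 circle 0.6121 -0.0611 r 6.7
len 0.2322 slide 0.0042 heading -46.45
t 10.65 shift [-0.0011  0.001   0.0626] turn [ 0.0001 -0.0001  0.0008] F [ 0.4 -0.2 -2.8] tcp [0.5259 0.0285 0.0683]
```

Call:
{"name": "jog_arm", "arguments": {"motion": "0 0 0 0.015 0 0 0; 0 0 0 0.035 0 0 0; 0 0 0 0.052 0 0 0; 0 0 0 0.06 0 0 0; 0 0 0 0.062 0 0 0"}}

```text
time: 11.28
tool_pos: [0.5255, 0.0286, 0.0367]
tool_rot: [-0.0, 0.929, 0.37, -0.0]
contact_force: [0.1, -0.0, -3.7]
gripper_width: 0.179
grasp_force: 58.8
```

Call:
{"name": "jog_arm", "arguments": {"motion": "0 0 0 0 0 0 0; 0 0 0 0 0 0 0; 0 0 0 0 0 0 0; 0 0 0 0 0 0 0; 0 0 0 0 0 0 0"}}

```text
time: 11.9
tool_pos: [0.5258, 0.0285, 0.0373]
tool_rot: [0.0, 0.929, 0.37, 0.0]
contact_force: [-0.7, -0.1, -3.5]
gripper_width: 0.182
grasp_force: 58.8
```

Call:
{"name": "jog_arm", "arguments": {"motion": "0 0 0 0.002 0 0 0; 0 0 0 0.003 0 0 0; 0 0 0 0.003 0 0 0; 28 0 0 0.003 0 0 0; 28 0 0 0.003 0 0 0"}}

```text
time: 12.52
tool_pos: [0.5259, 0.0286, 0.0358]
tool_rot: [0.0, 0.929, 0.37, 0.0]
contact_force: [0.2, -0.3, -0.6]
gripper_width: 0.277
grasp_force: 0.0
```

```bash
python3 look.py wrist w5; python3 - <<'E'
from pins import *
f=grab_frame("wrist"); pins(f,(95,245),(503,245),.01,.03); go([.5259,.0278,.037],-46.6)
E
```

```text
wrist nose [([0.4512, 0.1112, 0.0113], 0.64)]
wrist tip [([0.6144, -0.0586, 0.0154], 0.7)]
wrist grip [([0.5301, 0.0275, 0.0502], 0.92)]
t 12.72 tcp [0.5258 0.0286 0.0357] yhead -46.53 F [ 0.4 -0.7 -0.2] 0.2801422025561954
366 ztop 0.0213 circle 0.4521 0.1109 r 10.0
364 ztop 0.0212 circle 0.6154 -0.0605 r 9.0
len 0.2368 slide 0.0088 heading -46.39
t 12.78 shift [-0.0009  0.0013 -0.0026] turn [ 0.     -0.0001  0.0009] F [-0.3  0.3  0.8] tcp [0.5258 0.0286 0.0357]
```

Call:
{"name": "jog_arm", "arguments": {"motion": "28 0 -0.004 0 0 0 0; 28 0 -0.007 0 0 0 0; 28 0 -0.01 0 0 0 0; 28 0 -0.013 0 0 0 0; 28 0 -0.016 0 0 0 0"}}

```text
time: 13.4
tool_pos: [0.5202, 0.0344, 0.0357]
tool_rot: [0.0, 0.929, 0.37, 0.0]
contact_force: [0.6, -0.5, -0.6]
gripper_width: 0.278
grasp_force: 0.6
```

Call:
{"name": "jog_arm", "arguments": {"motion": "28 0 -0.001 0 0 0 0; 28 0 -0.002 0 0 0 0; 28 0 -0.003 0 0 0 0; 28 0 -0.004 0 0 0 0; 28 0 -0.004 0 0 0 0"}}

```text
time: 14.02
tool_pos: [0.5188, 0.0358, 0.0357]
tool_rot: [-0.0, 0.929, 0.37, -0.0]
contact_force: [0.2, -0.6, -0.9]
gripper_width: 0.276
grasp_force: 0.5
```

```bash
cat > fx.py <<'E'
from h import *
s=state(); r=rot().inv(); print("F tool",r.apply(s["contact_force"]).round(2),"along",r.apply(s["tool_pos"]).round(4),s["time"])
E
python3 fx.py; python3 - <<'E'
from pins import *
f=grab_frame("wrist"); np.savez("w6.npz",**f); cv2.imwrite("pics/w6.png",f["color"][...,::-1])
P=cloud(f)
for t in ("nose","tip","grip"):
  for x in place_of("wrist",t)[:1]: print(t,np.round(x["at"],4),x["p"])
E
```

```text
F tool [-0.26  0.51  0.93] along [ 0.4011  0.331  -0.0357] 14.025
nose [0.452  0.1106 0.0112] 0.68
tip [ 0.6108 -0.0527  0.0158] 0.56
grip [0.5248 0.033  0.0482] 0.91
```

View pics/w6.png

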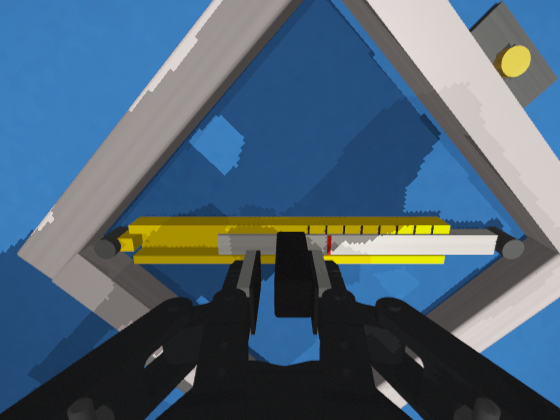

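The rule lies in the frame with its nose pin at (105,245), just short of the left corner (about 78,253), and the right-hand finger touches the block. I keep pushing toward the nose.

Call:
{"name": "jog_arm", "arguments": {"motion": "28 0 -0.001 0 0 0 0; 28 0 -0.002 0 0 0 0; 28 0 -0.003 0 0 0 0; 28 0 -0.004 0 0 0 0; 28 0 -0.005 0 0 0 0"}}

```text
time: 14.85
tool_pos: [0.5172, 0.0376, 0.0357]
tool_rot: [0.0, 0.929, 0.37, 0.0]
contact_force: [1.0, -0.4, -0.4]
gripper_width: 0.28
grasp_force: 0.7
```

Call:
{"name": "jog_arm", "arguments": {"motion": "28 0 -0.001 0 0 0 0; 28 0 -0.002 0 0 0 0; 28 0 -0.003 0 0 0 0; 28 0 -0.004 0 0 0 0; 28 0 -0.005 0 0 0 0"}}

```text
time: 15.48
tool_pos: [0.5159, 0.039, 0.0359]
tool_rot: [0.001, 0.929, 0.37, 0.0]
contact_force: [2.1, -3.7, -1.8]
gripper_width: 0.281
grasp_force: 2.5
```

```bash
python3 fx.py; cat > pinpx.py <<'E'
# pin centres: dark circles on the pin top plane z=.0205, by ray casting
from h import *
def ray(f,u,v,z):
    K=f["intrinsics"];T=f["world_from_camera"]; d=T[:3,:3]@np.array([(u-K[0,2])/K[0,0],-(v-K[1,2])/K[1,1],-1]); o=T[:3,3]
    return (o+d*(z-o[2])/d[2])[:2]
def show(f,name,boxes):
    c=[cv2.resize(f["color"][v-35:v+35,max(0,u-50):max(0,u-50)+100,::-1],None,fx=4,fy=4,interpolation=cv2.INTER_CUBIC) for u,v in boxes]
    cv2.imwrite(f"pics/{name}.png",np.hstack(c))
E
python3 - <<'E'
from pinpx import *
f=grab_frame("wrist"); np.savez("w7.npz",**f); show(f,"w7",[(100,250),(510,250)])
E
```

```text
F tool [-1.05  4.15  1.81] along [ 0.4012  0.3268 -0.0352] 15.475
```

View pics/w7.png

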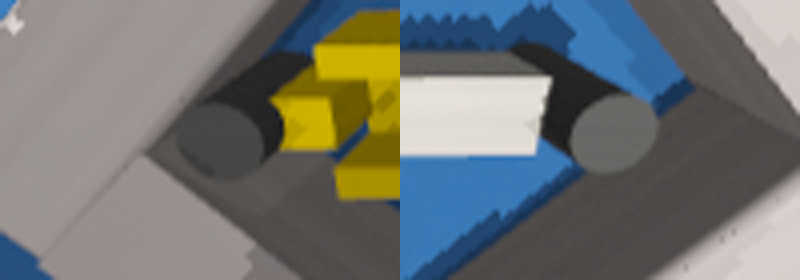

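```bash
cat >> pinpx.py <<'E'
def walls(p,cor):
    "distance of pin centre to the 4 inner walls, mm"
    ks=[(-1,-1),(1,-1),(1,1),(-1,1)]; out={}
    for i,nm in enumerate(("y-","x+","y+","x-")):
        a,b=cor[ks[i]],cor[ks[(i+1)%4]]; d=(b-a)/np.linalg.norm(b-a); n=np.array([-d[1],d[0]]); out[nm]=round(float((p-a)@n*1e3),1)
    return out
E
python3 - <<'E'
from pinpx import *; from fit import fit
f=np.load("w7.npz"); cor=fit(f)
n=ray(f,104.5,250.5,.021); t=ray(f,460+(614-400)/4,215+134/4,.021)
print(n,walls(n,cor)); print(t,walls(t,cor)); d=t-n; print(np.linalg.norm(d),np.degrees(np.arctan2(d[1],d[0])))
E
```

```text
45366 0.024481018369442206
0 -1 [-0.253   0.1017] 9 0.00124
0 1 [-0.0589  0.1017] 37 6e-05
1 -1 [-0.0994  0.0949] 18 0.00031
1 1 [0.0939 0.095 ] 38 5e-05
c [0.5259 0.0218] yaw deg -5.93
(-1, -1) [ 0.3865 -0.0721]
(-1, 1) [0.4557 0.117 ]
(1, -1) [ 0.6233 -0.0731]
(1, 1) [0.6316 0.1153]
red diag 0.2534 heading nose(-x)->tip -48.61
blue diag 0.3086 heading nose(-x)->tip 37.39
[0.44823099 0.11131338] {'y-': 183.7, 'x+': 183.1, 'y+': 5.7, 'x-': -5.1}
[ 0.60584176 -0.05320412] {'y-': 19.8, 'x+': 18.3, 'y+': 168.7, 'x-': 199.5}
0.22783143011539997 -46.22828555741822
```

The nose pin is at (0.4482, 0.1113), which matches the expected home position to 0.2 mm, and the slide is fully in. Now I push the slide out with the other finger.

Call:
{"name": "jog_arm", "arguments": {"motion": "28 0 0.012 0 0 0 0; 28 0 0.02 0 0 0 0; 28 0 0.028 0 0 0 0; 28 0 0.036 0 0 0 0; 28 0 0.042 0 0 0 0"}}

```text
time: 16.15
tool_pos: [0.5299, 0.0241, 0.0355]
tool_rot: [-0.0, 0.929, 0.37, -0.0]
contact_force: [-1.2, 0.6, 0.0]
gripper_width: 0.282
grasp_force: 0.3
```

Call:
{"name": "jog_arm", "arguments": {"motion": "28 0 0.002 0 0 0 0; 28 0 0.004 0 0 0 0; 28 0 0.005 0 0 0 0; 28 0 0.006 0 0 0 0; 28 0 0.006 0 0 0 0"}}

```text
time: 16.77
tool_pos: [0.5319, 0.022, 0.0357]
tool_rot: [0.0, 0.929, 0.37, 0.0]
contact_force: [0.5, 0.4, -0.1]
gripper_width: 0.279
grasp_force: 0.2
```

```bash
python3 fx.py; python3 - <<'E'
from pinpx import *
f=grab_frame("wrist"); np.savez("w8.npz",**f)
for x in place_of("wrist","tip")[:1]: print(np.round(x["at"],4),x["p"])
for x in place_of("wrist","nose")[:1]: print(np.round(x["at"],4),x["p"])
E
```

```text
F tool [0.6  0.03 0.1 ] along [ 0.4011  0.35   -0.0357] 16.775
[ 0.6202 -0.0609  0.0129] 0.87
[0.4488 0.1145 0.0096] 0.81
```

Call:
{"name": "jog_arm", "arguments": {"motion": "28 0 0.001 0 0 0 0; 28 0 0.002 0 0 0 0; 28 0 0.003 0 0 0 0; 28 0 0.004 0 0 0 0; 28 0 0.005 0 0 0 0"}}

```text
time: 17.55
tool_pos: [0.5335, 0.0203, 0.0357]
tool_rot: [-0.0, 0.929, 0.37, -0.0]
contact_force: [-1.1, 0.6, 1.3]
gripper_width: 0.283
grasp_force: 0.9
```

Call:
{"name": "jog_arm", "arguments": {"motion": "28 0 0.001 0 0 0 0; 28 0 0.002 0 0 0 0; 28 0 0.003 0 0 0 0; 28 0 0.003 0 0 0 0; 28 0 0.003 0 0 0 0"}}

```text
time: 18.18
tool_pos: [0.5344, 0.0192, 0.0355]
tool_rot: [-0.0, 0.929, 0.37, -0.0]
contact_force: [-2.1, 0.8, 0.6]
gripper_width: 0.281
grasp_force: 1.2
```

```bash
python3 fx.py
```

```text
F tool [-0.95 -2.04 -0.56] along [ 0.4009  0.3538 -0.0358] 18.175
```

Call:
{"name": "jog_arm", "arguments": {"motion": "28 0 0.001 0 0 0 0; 28 0 0.001 0 0 0 0; 28 0 0.001 0 0 0 0; 28 0 0.001 0 0 0 0; 28 0 0.001 0 0 0 0"}}

```text
time: 18.8
tool_pos: [0.5346, 0.019, 0.0355]
tool_rot: [-0.0, 0.929, 0.37, -0.0]
contact_force: [-4.9, 1.6, 0.6]
gripper_width: 0.281
grasp_force: 2.5
```

```bash
python3 fx.py; python3 - <<'E'
from pinpx import *
f=grab_frame("wrist"); np.savez("w9.npz",**f); show(f,"w9",[(60,250),(495,250)]); cv2.imwrite("pics/w9f.png",f["color"][...,::-1])
E
```

```text
F tool [-2.48 -4.55 -0.61] along [ 0.4009  0.354  -0.036 ] 18.8
```

View pics/w9.png

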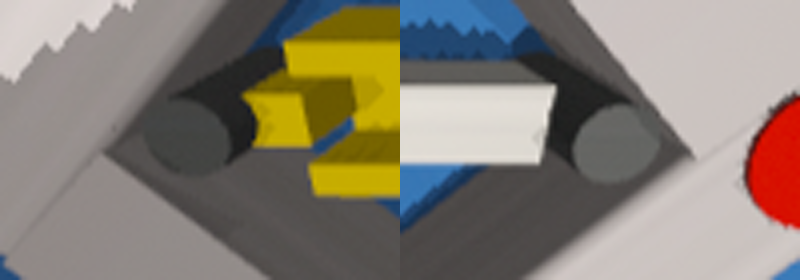

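```bash
python3 - <<'E'
from pinpx import *; from fit import fit
import io,contextlib
with contextlib.redirect_stdout(io.StringIO()): cor=fit(np.load("w1.npz"))
import pickle; pickle.dump(cor,open("cor.pkl","wb"))
f=np.load("w9.npz")
n=ray(f,57,249.5,.021); t=ray(f,498.75,251.25,.021)
print(n,walls(n,cor)); print(t,walls(t,cor)); d=t-n; print(np.linalg.norm(d),np.degrees(np.arctan2(d[1],d[0])))
E
python3 fx.py
```

```text
[0.44925304 0.11085492] {'y-': 183.5, 'x+': 182.3, 'y+': 6.6, 'x-': 7.1}
[ 0.6177301  -0.06804233] {'y-': 6.1, 'x+': 6.0, 'y+': 184.0, 'x-': 183.7}
0.2457412142372039 -46.71818796690229
F tool [-1.3  -5.59 -0.49] along [ 0.401  0.354 -0.036] 18.85
```

```bash
cat > tm.py <<'E'
from pinpx import *
def match(fa,fb,c,hw,hh,z):
    u,v=c; T=fa["color"][v-hh:v+hh+1,u-hw:u+hw+1]; k=4
    up=lambda i: cv2.resize(i,None,fx=k,fy=k,interpolation=cv2.INTER_CUBIC)
    r=cv2.matchTemplate(up(fb["color"][v-60:v+60]),up(T),cv2.TM_CCOEFF_NORMED); _,m,_,(x,y)=cv2.minMaxLoc(r)
    u2,v2=x/k+hw,y/k+hh+v-60
    a,b=ray(fa,u,v,z),ray(fb,u2,v2,z); print(c,"->",u2,v2,round(m,3),"moved mm",np.round((b-a)*1e3,2))
E
python3 - <<'E'
from tm import *
a,b,c=[np.load(f"w{i}.npz") for i in (7,8,9)]
for q in (b,c):
  match(a,q,(118,245),22,14,.015)   # nose + stub
  match(a,q,(150,225),20,16,.015)   # channel end
  match(a,q,(85,285),16,16,.025)   # fixed rail joint
E
```

```text
(118, 245) -> 77.75 245.0 0.963 moved mm [ 0.05 -0.15]
(150, 225) -> 111.0 225.0 0.974 moved mm [ 0.9  -1.02]
(85, 285) -> 52.75 291.0 0.998 moved mm [ 0.01 -5.79]
(118, 245) -> 71.25 244.25 0.956 moved mm [ 0.6  -0.22]
(150, 225) -> 104.75 224.25 0.972 moved mm [ 1.58 -1.25]
(85, 285) -> 36.0 284.0 0.998 moved mm [0.22 0.4 ]
```

```bash
cat > pd.py <<'E'
from pinpx import *; import pickle
cor=pickle.load(open("cor.pkl","rb"))
def pin(f,u,v):
    P=cloud(f); z=P[...,2]; g=np.zeros(z.shape,bool); u0=max(0,u-30); g[v-25:v+25,u0:u+30]=1
    m0=g&(abs(z-.0205)<.0025); h,e=np.histogram(z[m0],25); zp=e[h.argmax()]+.0001
    m=(g&(abs(z-zp)<.0006)).astype(np.uint8); m=cv2.morphologyEx(m,cv2.MORPH_OPEN,np.ones((3,3)))
    n,l,s,c=cv2.connectedComponentsWithStats(m); i=1+s[1:,4].argmax(); q=P[l==i][:,:2]
    return q.mean(0),zp.round(4),s[i,4],np.ptp(q,axis=0).round(4)
def rep(f,n,t):
    a=pin(f,*n); b=pin(f,*t); 
    for x in(a,b): print(np.round(x[0],4),x[1:],walls(x[0],cor))
    d=b[0]-a[0]; print("len",np.linalg.norm(d).round(4),"hd",np.degrees(np.arctan2(d[1],d[0])).round(2))
E
python3 - <<'E'
from pd import *
rep(np.load("w7.npz"),(104,250),(513,250)); rep(np.load("w8.npz"),(65,250),(497,250)); rep(np.load("w9.npz"),(57,249),(498,251))
E
```

```text
[0.4507 0.1093] (np.float64(0.0207), np.int32(16), array([0.0032, 0.0023])) {'y-': 182.0, 'x+': 180.8, 'y+': 8.1, 'x-': 8.6}
[ 0.6094 -0.0506] (np.float64(0.0205), np.int32(9), array([0.0015, 0.0017])) {'y-': 23.6, 'x+': 15.1, 'y+': 166.5, 'x-': 174.6}
len 0.2253 hd -45.2
[0.4452 0.1133] (np.float64(0.0211), np.int32(32), array([0.0049, 0.0039])) {'y-': 185.9, 'x+': 186.5, 'y+': 4.2, 'x-': 2.9}
[ 0.6188 -0.0636] (np.float64(0.0205), np.int32(36), array([0.0032, 0.0064])) {'y-': 10.6, 'x+': 5.1, 'y+': 179.5, 'x-': 184.6}
len 0.2479 hd -45.53
[0.4453 0.1082] (np.float64(0.0209), np.int32(18), array([0.0034, 0.0018])) {'y-': 180.9, 'x+': 186.1, 'y+': 9.2, 'x-': 3.3}
[ 0.6154 -0.0687] (np.float64(0.0201), np.int32(9), array([0.0014, 0.0016])) {'y-': 5.5, 'x+': 8.3, 'y+': 184.6, 'x-': 181.4}
len 0.2455 hd -46.12
```

```bash
cat > pc.py <<'E'
from pinpx import *; import pickle
cor=pickle.load(open("cor.pkl","rb"))
def cen(f,u,v,tol=9):
    im=cv2.GaussianBlur(cv2.resize(f["color"],None,fx=4,fy=4,interpolation=cv2.INTER_CUBIC),(5,5),0); m=np.zeros((im.shape[0]+2,im.shape[1]+2),np.uint8)
    cv2.floodFill(im.copy(),m,(int(u*4),int(v*4)),0,(tol,)*3,(tol,)*3,cv2.FLOODFILL_FIXED_RANGE|(255<<8)|cv2.FLOODFILL_MASK_ONLY)
    m=cv2.morphologyEx(m[1:-1,1:-1],cv2.MORPH_OPEN,cv2.getStructuringElement(2,(21,21)))
    c=max(cv2.findContours(m,0,2)[0],key=cv2.contourArea); h=cv2.convexHull(c); (x,y),ax,_=cv2.fitEllipse(h)
    return x/4-.375,y/4-.375,np.round(np.array(ax)/4,1)
def rep(f,n,t,tol=9):
    o=[]
    for p in (n,t):
        x,y,ax=cen(f,*p,tol); w=ray(f,x,y,.021); o.append(w); print(round(x,1),round(y,1),ax,np.round(w,4),walls(w,cor))
    d=o[1]-o[0]; print("len",np.linalg.norm(d).round(4),"hd",np.degrees(np.arctan2(d[1],d[0])).round(2))
E
python3 - <<'E'
from pc import *
for k,n,t in((7,(104,250),(513,249)),(8,(65,250),(497,250)),(9,(57,249),(499,251))):
  for tol in (9,14):
    try: rep(np.load(f"w{k}.npz"),n,t,tol)
    except Exception as e: print(k,e)
E
```

```text
253.8 61.9 [  9.  232.9] [0.5772 0.115 ] {'y-': 188.8, 'x+': 54.7, 'y+': 1.3, 'x-': 134.7}
513.1 248.1 [17.1 22. ] [ 0.6058 -0.0529] {'y-': 21.2, 'x+': 18.6, 'y+': 168.9, 'x-': 171.1}
len 0.1703 hd -80.32
145.6 282.7 [30.7 88.1] [0.4472 0.0826] {'y-': 155.3, 'x+': 183.1, 'y+': 34.8, 'x-': 6.4}
513.1 248.2 [17.6 22.4] [ 0.6058 -0.0529] {'y-': 21.2, 'x+': 18.6, 'y+': 168.9, 'x-': 171.1}
len 0.2086 hd -40.52
174.6 99.6 [ 17.1 375.9] [0.5547 0.1146] {'y-': 188.2, 'x+': 77.1, 'y+': 1.9, 'x-': 112.3}
499.2 247.8 [17.4 22.4] [ 0.6165 -0.0637] {'y-': 10.4, 'x+': 7.4, 'y+': 179.7, 'x-': 182.3}
len 0.1887 hd -70.88
173.7 100.4 [ 18.  371.6] [0.5541 0.1146] {'y-': 188.2, 'x+': 77.7, 'y+': 1.9, 'x-': 111.7}
499.4 247.7 [17.8 23.3] [ 0.6167 -0.0638] {'y-': 10.4, 'x+': 7.3, 'y+': 179.7, 'x-': 182.4}
len 0.189 hd -70.68
165.5 100.9 [ 16.7 382.8] [0.554  0.1143] {'y-': 187.9, 'x+': 77.9, 'y+': 2.2, 'x-': 111.5}
498.6 250.9 [17.6 21.1] [ 0.6178 -0.0678] {'y-': 6.4, 'x+': 5.9, 'y+': 183.7, 'x-': 183.7}
len 0.193 hd -70.68
175.3 88.7 [ 15.5 435.5] [0.5616 0.1142] {'y-': 187.9, 'x+': 70.3, 'y+': 2.2, 'x-': 119.1}
498.7 250.9 [18.  21.9] [ 0.6178 -0.0679] {'y-': 6.3, 'x+': 5.9, 'y+': 183.8, 'x-': 183.8}
len 0.1906 hd -72.82
```

```bash
python3 - <<'E'
from tm import *
a,c=np.load("w7.npz"),np.load("w9.npz")
v=cv2.resize(np.vstack([q["color"][205:275,90:530,::-1] for q in (a,c)]),None,fx=1.8,fy=4,interpolation=cv2.INTER_CUBIC); cv2.imwrite("pics/cmp.png",v)
P=cloud(a); print([ (u,np.nanmedian(P[226:231,u-4:u+5,2]).round(4)) for u in (150,200,350,400)], np.nanmedian(P[240:248,360:400,2]))
E
```

```text
[(150, np.float64(0.0145)), (200, np.float64(0.0146)), (350, np.float64(0.0146)), (400, np.float64(0.0146))] 0.014753337714775855
```

View pics/cmp.png

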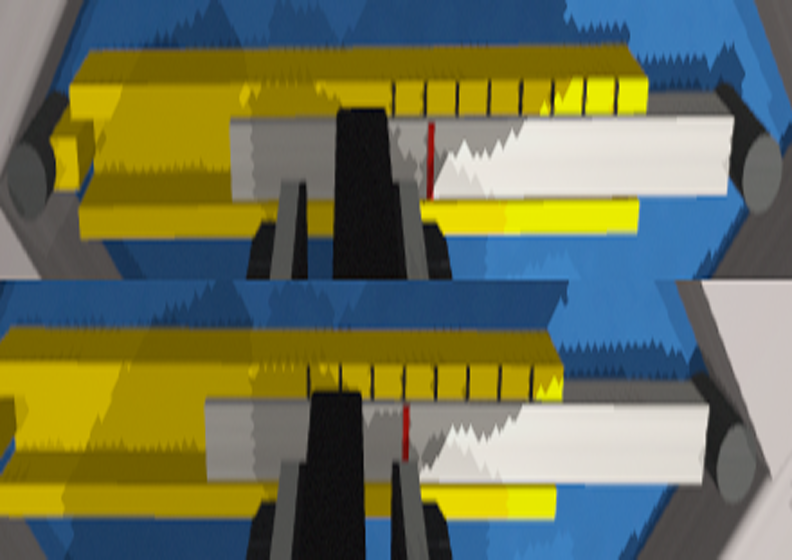

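The index reads about 19.1 mm against the ticks, which equals the tip's own displacement, so the channel did not shift and both ends are home. I hold once more for the reading, then back off, close gently on the block, and regrip.

Call:
{"name": "jog_arm", "arguments": {"motion": "28 0 0 0 0 0 0; 28 0 0 0 0 0 0; 28 0 0 0 0 0 0; 28 0 0 0 0 0 0; 28 0 0 0 0 0 0"}}

```text
time: 19.48
tool_pos: [0.5345, 0.019, 0.0355]
tool_rot: [-0.0, 0.929, 0.37, -0.0]
contact_force: [-4.2, 2.7, 0.8]
gripper_width: 0.281
grasp_force: 2.5
```

```bash
python3 fx.py
```

```text
F tool [-1.16 -4.84 -0.78] along [ 0.4009  0.354  -0.036 ] 19.475
```

Call:
{"name": "jog_arm", "arguments": {"motion": "28 0 -0.012 0 0 0 0; 28 0 -0.022 0 0 0 0; 28 0 -0.034 0 0 0 0; 28 0 -0.046 0 0 0 0; 28 0 -0.053 0 0 0 0"}}

```text
time: 20.1
tool_pos: [0.5166, 0.0383, 0.0358]
tool_rot: [0.0, 0.929, 0.371, 0.0]
contact_force: [0.8, -0.6, 0.3]
gripper_width: 0.28
grasp_force: 0.3
```

Call:
{"name": "jog_arm", "arguments": {"motion": "28 0 0 0 0 0 0; 28 0 0.007 0 0 0 0; 28 0 0.007 0 0 0 0; 0 0 0.007 0 0 0 0; 0 0 0.007 0 0 0 0"}}

```text
time: 20.72
tool_pos: [0.5194, 0.0353, 0.0358]
tool_rot: [0.0, 0.929, 0.37, 0.0]
contact_force: [0.6, -0.7, 0.5]
gripper_width: 0.177
grasp_force: 58.9
```

Call:
{"name": "jog_arm", "arguments": {"motion": "0 0 0 0 0 0 0; 0 0 0 -0.01 0 0 0; 0 0 0 -0.05 0 0 0; 0 0 0 -0.09 0 0 0; 0 0 0 -0.11 0 0 0"}}

```text
time: 21.35
tool_pos: [0.5192, 0.0355, 0.0913]
tool_rot: [0.0, 0.929, 0.37, 0.0]
contact_force: [0.8, -0.1, -2.8]
gripper_width: 0.176
grasp_force: 59.4
```

```bash
python3 fx.py; python3 - <<'E'
from h import *
go([.5202,.0095,.092],43.5); print(state()["joint_pos"],state()["grasp_force"])
E
```

```text
F tool [0.49 0.65 2.76] along [ 0.4012  0.3315 -0.0911] 21.35
t 21.35 shift [-0.0344  0.0391 -0.0013] turn [-1.000e-04 -3.000e-04  1.047e+00] F [ 0.8 -0.1 -2.8] tcp [0.5192 0.0355 0.0913]
[-7.48102286e-02 -6.72701633e-02  1.97617251e+00  1.01274197e-04
  1.23224975e+00  7.37043558e-01] 59.3787682056427
```

Call:
{"name": "jog_arm", "arguments": {"motion": "0 -0.006 0.007 0 0 0 -0.1; 0 -0.012 0.015 0 0 0 -0.21; 0 -0.018 0.022 0 0 0 -0.32; 0 -0.025 0.03 0 0 0 -0.43; 0 -0.034 0.039 0 0 0 -0.54"}}

```text
time: 21.98
tool_pos: [0.5194, 0.0096, 0.0897]
tool_rot: [-0.001, 0.706, 0.708, -0.001]
contact_force: [-0.4, 0.1, -3.5]
gripper_width: 0.177
grasp_force: 59.3
```

Call:
{"name": "jog_arm", "arguments": {"motion": "0 0 0 0 0 0 -0.11; 0 0 0 0 0 0 -0.22; 0 0 0 0 0 0 -0.33; 0 0 0 0 0 0 -0.43; 0 0 0 0 0 0 -0.5"}}

```text
time: 22.6
tool_pos: [0.5194, 0.0097, 0.0897]
tool_rot: [-0.001, 0.398, 0.917, -0.0]
contact_force: [-0.3, 0.4, -2.6]
gripper_width: 0.179
grasp_force: 59.3
```

```bash
python3 - <<'E'
from h import *
go([.5202,.0095,.068],43.5); y=rot().apply([0,1,0]); print(y)
E
```

```text
t 22.6 shift [-0.0015  0.0009  0.0435] turn [-0.0009 -0.0011 -0.0049] F [-0.3  0.4 -2.6] tcp [0.5194 0.0097 0.0897]
[ 0.7304567   0.6829578  -0.00128599]
```

Call:
{"name": "jog_arm", "arguments": {"motion": "0 -0.001 0.001 0.015 0 0 -0.003; 0 -0.001 0.001 0.03 -0.001 -0.001 -0.003; 0 -0.001 0.001 0.042 -0.001 -0.001 -0.003; 0 -0.001 0.001 0.043 -0.001 -0.001 -0.003; 0 -0.001 0.001 0.043 -0.001 -0.001 -0.003"}}

```text
time: 23.22
tool_pos: [0.521, 0.0096, 0.0692]
tool_rot: [0.001, 0.398, 0.917, 0.0]
contact_force: [-0.2, -0.6, -3.0]
gripper_width: 0.178
grasp_force: 59.2
```

```bash
python3 - <<'E'
from pins import *
f=grab_frame("wrist"); np.savez("w10.npz",**f)
o=pins(f,(95,245),(503,245),.035,.07); go([.5202,.0095,.037],43.5)
from pinpx import walls; import pickle; cor=pickle.load(open("cor.pkl","rb"))
for p in o: print(walls(p,cor))
E
```

```text
356 ztop 0.0545 circle 0.4432 -0.0613 r 6.6
351 ztop 0.0549 circle 0.6102 0.0939 r 6.7
len 0.228 slide -0.0 heading 42.93
t 23.27 shift [ 0.0014 -0.0016  0.0648] turn [ 0.0012  0.0012 -0.0046] F [ 0.1  0.4 -3.3] tcp [0.5212 0.0095 0.0694]
{'y-': 11.3, 'x+': 180.6, 'y+': 178.8, 'x-': 9.0}
{'y-': 168.0, 'x+': 20.8, 'y+': 22.1, 'x-': 168.6}
```

Call:
{"name": "jog_arm", "arguments": {"motion": "0 0 0 0.02 0 0 -0.003; 0 0 0 0.045 0 0 -0.004; 0 0 0 0.06 0 0 -0.004; 0 0 0 0.065 0 0 -0.004; 0 0 0 0.067 0 0 -0.004"}}

```text
time: 23.9
tool_pos: [0.5212, 0.0096, 0.0358]
tool_rot: [0.001, 0.395, 0.919, 0.0]
contact_force: [-1.0, 1.4, 2.0]
gripper_width: 0.176
grasp_force: 59.8
```

Call:
{"name": "jog_arm", "arguments": {"motion": "0 0 0 0 0 0 0; 0 0 0 0 0 0 0; 0 0 0 0.001 0 0 0; 28 0 0 0.001 0 0 0; 28 0 0 0.001 0 0 0"}}

```text
time: 24.52
tool_pos: [0.5216, 0.0095, 0.0357]
tool_rot: [0.002, 0.395, 0.919, 0.001]
contact_force: [-0.3, 0.3, 0.2]
gripper_width: 0.279
grasp_force: 0.0
```

```bash
python3 fx.py
```

```text
F tool [ 0.45 -0.03 -0.18] along [-0.3519  0.3852 -0.034 ] 24.525
```

Call:
{"name": "jog_arm", "arguments": {"motion": "28 0 -0.003 0 0 0 0; 28 0 -0.006 0 0 0 0; 28 0 -0.009 0 0 0 0; 28 0 -0.011 0 0 0 0; 28 0 -0.013 0 0 0 0"}}

```text
time: 25.15
tool_pos: [0.5164, 0.0051, 0.0352]
tool_rot: [0.001, 0.395, 0.919, 0.001]
contact_force: [1.4, 0.8, -0.5]
gripper_width: 0.278
grasp_force: 0.6
```

Call:
{"name": "jog_arm", "arguments": {"motion": "28 0 -0.001 0 0 0 0; 28 0 -0.002 0 0 0 0; 28 0 -0.003 0 0 0 0; 28 0 -0.003 0 0 0 0; 28 0 -0.003 0 0 0 0"}}

```text
time: 25.78
tool_pos: [0.5152, 0.004, 0.0352]
tool_rot: [0.001, 0.395, 0.919, 0.0]
contact_force: [1.0, 0.7, -0.0]
gripper_width: 0.279
grasp_force: 0.4
```

```bash
python3 fx.py
```

```text
F tool [-0.2   1.17  0.04] along [-0.3515  0.3768 -0.0341] 25.775
```

Call:
{"name": "jog_arm", "arguments": {"motion": "28 0 -0.001 0 0 0 0; 28 0 -0.002 0 0 0 0; 28 0 -0.003 0 0 0 0; 28 0 -0.003 0 0 0 0; 28 0 -0.003 0 0 0 0"}}

```text
time: 26.4
tool_pos: [0.5141, 0.003, 0.0352]
tool_rot: [0.001, 0.395, 0.919, 0.0]
contact_force: [0.1, 0.7, 0.4]
gripper_width: 0.278
grasp_force: 0.4
```

```bash
python3 fx.py;  python3 - <<'E'
from pinpx import *
f=grab_frame("wrist"); np.savez("w11.npz",**f); cv2.imwrite("pics/w11.png",np.vstack([cv2.resize(f["color"][210:290,60:540,::-1],None,fx=1.65,fy=3.5,interpolation=cv2.INTER_CUBIC)]))
E
```

```text
F tool [ 0.39  0.57 -0.37] along [-0.3515  0.3753 -0.0341] 26.4
```

Call:
{"name": "jog_arm", "arguments": {"motion": "28 0 -0.001 0 0 0 0; 28 0 -0.002 0 0 0 0; 28 0 -0.003 0 0 0 0; 28 0 -0.003 0 0 0 0; 28 0 -0.003 0 0 0 0"}}

```text
time: 27.08
tool_pos: [0.5136, 0.0023, 0.0354]
tool_rot: [0.002, 0.395, 0.919, 0.001]
contact_force: [3.4, 3.0, -0.6]
gripper_width: 0.28
grasp_force: 2.6
```

```bash
python3 fx.py
```

```text
F tool [-0.19  4.5   0.57] along [-0.3517  0.3746 -0.0336] 27.075
```

```bash
python3 - <<'E'
from pc import *
f=grab_frame("wrist"); np.savez("w12.npz",**f)
for nm in ("nose","tip"):
  for x in place_of("wrist",nm)[:1]: 
    w=np.r_[x["at"][:2],.021,1]; c=np.linalg.inv(f["world_from_camera"])@w; K=f["intrinsics"]; u,v=K[0,0]*c[0]/-c[2]+K[0,2],-K[1,1]*c[1]/-c[2]+K[1,2]
    print(nm,np.round(x["at"],4),x["p"],"px",round(u),round(v),f["color"][int(v),int(u)])
    for tol in (5,8,11,14):
      try:
        a,b,ax=cen(f,u,v,tol); q=ray(f,a,b,.021); print(tol,round(a,1),round(b,1),ax,np.round(q,4),walls(q,cor))
      except Exception as e: print(tol,"err")
E
```

```text
nose [ 0.438  -0.0645  0.0107] 0.57 px 103 247 [88 88 86]
5 106.9 250.4 [12.6 18.8] [ 0.4408 -0.0648] {'y-': 7.8, 'x+': 182.9, 'y+': 182.3, 'x-': 6.8}
8 106.8 250.6 [13.2 19.6] [ 0.4408 -0.0649] {'y-': 7.7, 'x+': 182.9, 'y+': 182.4, 'x-': 6.8}
11 106.5 250.8 [13.9 20.3] [ 0.4408 -0.0652] {'y-': 7.4, 'x+': 182.9, 'y+': 182.7, 'x-': 6.8}
14 104.1 252.1 [19.4 22.5] [ 0.4403 -0.0668] {'y-': 5.8, 'x+': 183.4, 'y+': 184.3, 'x-': 6.3}
tip [0.6068 0.0914 0.0115] 0.61 px 516 251 [65 66 64]
5 513.0 250.3 [16.8 21.2] [0.6051 0.0903] {'y-': 164.4, 'x+': 25.7, 'y+': 25.7, 'x-': 163.7}
8 513.0 250.3 [17.1 21.7] [0.6051 0.0903] {'y-': 164.4, 'x+': 25.7, 'y+': 25.7, 'x-': 163.7}
11 513.0 250.3 [17.5 21.9] [0.6051 0.0903] {'y-': 164.4, 'x+': 25.7, 'y+': 25.7, 'x-': 163.7}
14 513.0 250.4 [17.8 22. ] [0.6051 0.0903] {'y-': 164.4, 'x+': 25.7, 'y+': 25.7, 'x-': 163.7}
```

Call:
{"name": "jog_arm", "arguments": {"motion": "28 0 0.012 0 0 0 0; 28 0 0.02 0 0 0 0; 28 0 0.028 0 0 0 0; 28 0 0.036 0 0 0 0; 28 0 0.044 0 0 0 0"}}

```text
time: 27.85
tool_pos: [0.529, 0.0173, 0.035]
tool_rot: [0.001, 0.395, 0.919, 0.0]
contact_force: [0.0, -0.8, -0.3]
gripper_width: 0.282
grasp_force: 0.3
```

Call:
{"name": "jog_arm", "arguments": {"motion": "28 0 0.006 0 0 0 0; 28 0 0.011 0 0 0 0; 28 0 0.016 0 0 0 0; 28 0 0.019 0 0 0 0; 28 0 0.02 0 0 0 0"}}

```text
time: 28.48
tool_pos: [0.5364, 0.0241, 0.0353]
tool_rot: [0.001, 0.395, 0.919, 0.0]
contact_force: [-0.5, -0.4, -0.4]
gripper_width: 0.278
grasp_force: 0.3
```

Call:
{"name": "jog_arm", "arguments": {"motion": "28 0 0.001 0 0 0 0; 28 0 0.002 0 0 0 0; 28 0 0.003 0 0 0 0; 28 0 0.003 0 0 0 0; 28 0 0.003 0 0 0 0"}}

```text
time: 29.1
tool_pos: [0.5375, 0.0251, 0.0352]
tool_rot: [0.001, 0.395, 0.919, 0.0]
contact_force: [-0.9, 0.2, -0.1]
gripper_width: 0.278
grasp_force: 0.1
```

```bash
python3 fx.py
```

```text
F tool [ 0.77 -0.52  0.08] along [-0.3515  0.4074 -0.034 ] 29.1
```

Call:
{"name": "jog_arm", "arguments": {"motion": "28 0 0.001 0 0 0 0; 28 0 0.002 0 0 0 0; 28 0 0.003 0 0 0 0; 28 0 0.004 0 0 0 0; 28 0 0.004 0 0 0 0"}}

```text
time: 29.72
tool_pos: [0.5389, 0.0265, 0.0352]
tool_rot: [0.001, 0.395, 0.919, 0.0]
contact_force: [0.6, -0.2, -0.4]
gripper_width: 0.279
grasp_force: 0.1
```

Call:
{"name": "jog_arm", "arguments": {"motion": "28 0 0.001 0 0 0 0; 28 0 0.002 0 0 0 0; 28 0 0.003 0 0 0 0; 28 0 0.003 0 0 0 0; 28 0 0.003 0 0 0 0"}}

```text
time: 30.35
tool_pos: [0.5399, 0.0274, 0.0352]
tool_rot: [0.001, 0.395, 0.919, 0.0]
contact_force: [-0.5, 0.0, 0.7]
gripper_width: 0.28
grasp_force: 0.5
```

```bash
python3 fx.py
```

```text
F tool [ 0.35 -0.33 -0.75] along [-0.3515  0.4108 -0.0341] 30.35
```

Call:
{"name": "jog_arm", "arguments": {"motion": "28 0 0.001 0 0 0 0; 28 0 0.002 0 0 0 0; 28 0 0.002 0 0 0 0; 28 0 0.002 0 0 0 0; 28 0 0.002 0 0 0 0"}}

```text
time: 30.98
tool_pos: [0.5403, 0.0276, 0.0352]
tool_rot: [0.001, 0.395, 0.919, -0.0]
contact_force: [-2.7, -4.2, 2.3]
gripper_width: 0.282
grasp_force: 2.5
```

```bash
python3 fx.py
```

```text
F tool [-1.24 -4.83 -2.31] along [-0.3516  0.4112 -0.0346] 30.975
```

Contact at about 5 N. I hold for the reading, then check the pins.

Call:
{"name": "jog_arm", "arguments": {"motion": "28 0 0 0 0 0 0; 28 0 0 0 0 0 0; 28 0 0 0 0 0 0; 28 0 0 0 0 0 0; 28 0 0 0 0 0 0"}}

```text
time: 31.6
tool_pos: [0.5403, 0.0277, 0.0352]
tool_rot: [0.001, 0.395, 0.919, -0.0]
contact_force: [-2.3, -4.0, 1.5]
gripper_width: 0.281
grasp_force: 2.5
```

```bash
python3 fx.py; python3 - <<'E'
from pc import *
f=grab_frame("wrist"); np.savez("w13.npz",**f)
for nm in ("nose","tip"):
  for x in place_of("wrist",nm)[:1]: 
    w=np.r_[x["at"][:2],.021,1]; c=np.linalg.inv(f["world_from_camera"])@w; K=f["intrinsics"]; u,v=K[0,0]*c[0]/-c[2]+K[0,2],-K[1,1]*c[1]/-c[2]+K[1,2]
    print(nm,np.round(x["at"],4),x["p"],"px",round(u),round(v),f["color"][int(v),int(u)])
    for tol in (8,14,18):
     for du in (0,4) if nm=="nose" else (0,-4):
      try:
        a,b,ax=cen(f,u+du,v,tol); q=ray(f,a,b,.021); print(tol,du,round(a,1),round(b,1),ax,np.round(q,4),walls(q,cor))
      except Exception as e: print(tol,"err")
E
```

```text
F tool [-1.3  -4.44 -1.51] along [-0.3516  0.4112 -0.0346] 31.6
nose [ 0.4391 -0.0663  0.0078] 0.69 px 37 250 [100 101  99]
8 0 39.0 251.5 [17.4 21.1] [ 0.4404 -0.066 ] {'y-': 6.6, 'x+': 183.2, 'y+': 183.5, 'x-': 6.4}
8 4 38.9 251.5 [17.3 21.2] [ 0.4404 -0.0661] {'y-': 6.6, 'x+': 183.3, 'y+': 183.6, 'x-': 6.4}
14 0 38.9 251.6 [18.  21.5] [ 0.4404 -0.0661] {'y-': 6.5, 'x+': 183.2, 'y+': 183.6, 'x-': 6.4}
14 4 38.9 251.6 [17.8 21.7] [ 0.4404 -0.0661] {'y-': 6.5, 'x+': 183.3, 'y+': 183.6, 'x-': 6.4}
18 0 38.8 251.6 [18.4 22.1] [ 0.4404 -0.0662] {'y-': 6.4, 'x+': 183.3, 'y+': 183.7, 'x-': 6.4}
18 4 38.8 251.6 [18.4 22. ] [ 0.4404 -0.0662] {'y-': 6.4, 'x+': 183.3, 'y+': 183.7, 'x-': 6.4}
tip [0.6286 0.1123 0.0109] 0.83 px 506 251 [67 69 67]
8 0 373.3 98.7 [ 12.6 395.3] [0.5149 0.1151] {'y-': 188.3, 'x+': 116.9, 'y+': 1.8, 'x-': 72.5}
8 -4 373.2 98.6 [ 12.6 396.1] [0.5149 0.1151] {'y-': 188.3, 'x+': 116.9, 'y+': 1.8, 'x-': 72.5}
14 0 374.3 99.5 [ 13.8 389.9] [0.5156 0.1152] {'y-': 188.4, 'x+': 116.3, 'y+': 1.7, 'x-': 73.1}
14 -4 374.7 99.9 [ 13.7 391.9] [0.5158 0.1151] {'y-': 188.4, 'x+': 116.0, 'y+': 1.7, 'x-': 73.4}
18 0 371.0 95.7 [ 13.3 408.1] [0.5131 0.1152] {'y-': 188.5, 'x+': 118.7, 'y+': 1.6, 'x-': 70.7}
18 -4 374.2 99.3 [ 13.8 402.6] [0.5154 0.1152] {'y-': 188.4, 'x+': 116.4, 'y+': 1.7, 'x-': 73.0}
```

Both ends are home on the blue diagonal. The slide reads about 28.7 mm against 19.2 mm on the red one, so blue is the longer. I release and go for the marker.

Call:
{"name": "jog_arm", "arguments": {"motion": "28 0 -0.005 0 0 0 0; 28 0 -0.009 0 0 0 0; 28 0 -0.009 0 0 0 0; 28 0 -0.009 -0.06 0 0 0; 28 0 -0.009 -0.16 0 0 0"}}

```text
time: 32.38
tool_pos: [0.5354, 0.0254, 0.1138]
tool_rot: [-0.001, 0.395, 0.919, -0.0]
contact_force: [0.4, -0.1, 0.4]
gripper_width: 0.281
grasp_force: 0.0
```

```bash
python3 fx.py; python3 - <<'E'
from h import *
go([.551,.345,.15],43.5)
E
```

```text
F tool [-0.34  0.25 -0.44] along [-0.3496  0.4059 -0.1153] 32.375
t 32.38 shift [ 0.4428  0.4622 -0.0721] turn [-0.001  -0.0017 -0.0005] F [ 0.4 -0.1  0.4] tcp [0.5354 0.0254 0.1138]
```

Call:
{"name": "jog_arm", "arguments": {"motion": "70 0.06 0.06 -0.03 0 0 0; 70 0.14 0.146 -0.06 0 0 0; 70 0.22 0.23 -0.07 0 0 0; 70 0.3 0.315 -0.07 0 0 0; 70 0.38 0.4 -0.07 0 0 0"}}

```text
time: 33.0
tool_pos: [0.5516, 0.3027, 0.1506]
tool_rot: [0.001, 0.395, 0.919, 0.001]
contact_force: [0.6, -0.4, 0.2]
gripper_width: 0.699
grasp_force: 0.0
```

Call:
{"name": "jog_arm", "arguments": {"motion": "70 0.05 0.05 0 0 0 0; 70 0.06 0.062 0 0 0 0; 70 0.06 0.062 0 0 0 0; 70 0.06 0.062 0 0 0 0; 70 0.06 0.062 0 0 0 0"}}

```text
time: 33.62
tool_pos: [0.5537, 0.3425, 0.1503]
tool_rot: [0.001, 0.396, 0.918, 0.0]
contact_force: [0.5, -0.0, -1.0]
gripper_width: 0.697
grasp_force: 0.0
```

```bash
python3 - <<'E'
from h import *
f=grab_frame("wrist"); P=cloud(f)
for x in place_of("wrist","marker")[:1]: print(np.round(x["at"],4),x["p"])
q=P.reshape(-1,3); q=q[(abs(q[:,0]-.551)<.04)&(abs(q[:,1]-.351)<.04)]
t=q[(q[:,2]>.039)&(q[:,2]<.046)]; c,r=cv2.minEnclosingCircle((t[:,:2]*1e3).astype(np.float32)); print(len(t),np.median(t[:,2]),c,r,t[:,:2].mean(0))
go([c[0]/1e3,c[1]/1e3,.011],43.5)
E
```

```text
[ 0.5562  0.3521 -0.0048] 0.69
487 0.04144735401966121 (552.3353881835938, 348.9389343261719) 10.98515796661377 [0.55199949 0.34944181]
t 33.73 shift [0.0112 0.006  0.2787] turn [ 0.001   0.001  -0.0013] F [-0.6  0.1  1.2] tcp [0.5537 0.3428 0.1503]
```

Call:
{"name": "jog_arm", "arguments": {"motion": "70 0.011 0.006 0.06 0 0 0; 70 0.011 0.006 0.16 0.001 0.001 -0.001; 70 0.011 0.006 0.23 0.001 0.001 -0.001; 70 0.011 0.006 0.268 0.001 0.001 -0.001; 70 0.011 0.006 0.278 0.001 0.001 -0.001"}}

```text
time: 34.35
tool_pos: [0.5518, 0.3492, 0.0103]
tool_rot: [-0.0, 0.395, 0.919, -0.001]
contact_force: [-0.3, -0.2, -0.6]
gripper_width: 0.693
grasp_force: 0.0
```

Call:
{"name": "jog_arm", "arguments": {"motion": "70 0 0 0 0 0 0; 50 0 0 0 0 0 0; 20 0 0 0 0 0 0; 20 0 0 0 0 0 0; 20 0 0 0 0 0 0"}}

```text
time: 34.98
tool_pos: [0.5533, 0.3502, 0.0131]
tool_rot: [0.001, 0.394, 0.919, 0.001]
contact_force: [-0.7, -0.1, 5.9]
gripper_width: 0.299
grasp_force: 59.2
```

```bash
python3 fx.py; python3 - <<'E'
from h import *
go([.6451,.1282,.1],43.5)
E
```

```text
F tool [ 0.38 -0.57 -5.94] along [-0.1274  0.6424 -0.0113] 34.975
t 34.98 shift [-0.4485 -0.1725 -0.1738] turn [0.0017 0.0006 0.0005] F [-0.7 -0.1  5.9] tcp [0.5533 0.3502 0.0131]
```

Call:
{"name": "jog_arm", "arguments": {"motion": "20 0 0 -0.03 0 0 0; 20 0 0 -0.1 0 0 0; 20 -0.05 -0.02 -0.16 0 0 0; 20 -0.14 -0.054 -0.174 0 0 0; 20 -0.24 -0.092 -0.174 0 0 0"}}

```text
time: 35.6
tool_pos: [0.6024, 0.2305, 0.1003]
tool_rot: [0.001, 0.394, 0.919, 0.001]
contact_force: [0.7, 0.2, -1.3]
gripper_width: 0.3
grasp_force: 59.1
```

Call:
{"name": "jog_arm", "arguments": {"motion": "20 -0.09 -0.035 0 0 0 0; 20 -0.16 -0.062 0 0 0 0; 20 -0.2 -0.077 0 0 0 0; 20 -0.208 -0.08 0 0 0 0; 20 -0.208 -0.08 0 0 0 0"}}

```text
time: 36.22
tool_pos: [0.6438, 0.1289, 0.0981]
tool_rot: [-0.0, 0.394, 0.919, 0.0]
contact_force: [0.3, -0.2, -1.0]
gripper_width: 0.302
grasp_force: 59.1
```

```bash
python3 fx.py; python3 - <<'E'
from h import *
f=grab_frame("wrist"); np.savez("w14.npz",**f); P=cloud(f); 
s=state(); p=s["tool_pos"]; q=P.reshape(-1,3)
m=(abs(q[:,0]-p[0])<.025)&(abs(q[:,1]-p[1])<.025)
t=q[m&(q[:,2]>p[2]+.022)&(q[:,2]<p[2]+.034)]
print(len(t), t.mean(0) if len(t) else "", np.percentile(q[m][:,2],[5,50,95]) )
# outer edges of frame at this corner
import pickle; cor=pickle.load(open("cor.pkl","rb")); print(cor[(1,1)])
k=np.array([cor[(1,1)][0],cor[(1,1)][1]])
Q=q[(abs(q[:,2]-.0245)<.004)][:,:2]
a=Q[(abs(Q[:,1]-.06)<.03)&(Q[:,0]>.6)&(Q[:,0]<.69)]; b=Q[(abs(Q[:,0]-.57)<.03)&(Q[:,1]>.09)&(Q[:,1]<.17)]
for y in (.04,.06,.08): w=a[abs(a[:,1]-y)<.003]; print("x rail",y,len(w), w[:,0].min() if len(w) else 0, w[:,0].max() if len(w) else 0)
for x in (.55,.57,.59): w=b[abs(b[:,0]-x)<.003]; print("y rail",x,len(w), w[:,1].min() if len(w) else 0, w[:,1].max() if len(w) else 0)
go([.6451,.1282,.04],43.5)
E
```

```text
F tool [-0.37  0.03  1.04] along [-0.3503  0.5552 -0.0984] 36.225
3048 [0.6408382  0.13045965 0.12588578] [0.01144487 0.15424997 0.19196203]
[0.63197026 0.11579442]
x rail 0.04 153 0.6288766432169409 0.6478089218674352
x rail 0.06 117 0.6299015378977546 0.6438895960735372
x rail 0.08 114 0.6307870318421231 0.6437221471091834
y rail 0.55 343 0.1161787508847843 0.14152472594025678
y rail 0.57 318 0.11687933767189697 0.14110801726068686
y rail 0.59 303 0.11622804004638944 0.14102947704615126
t 36.27 shift [-0.0035  0.0007  0.1162] turn [-0.0001 -0.0005  0.0012] F [-0.2  0.1 -1.4] tcp [0.6437 0.1292 0.0981]
```

Call:
{"name": "jog_arm", "arguments": {"motion": "20 -0.003 0.001 0.04 0 0 0; 20 -0.003 0.001 0.085 0 0 0; 20 -0.003 0.001 0.108 0 0 0; 20 -0.003 0.001 0.115 0 0 0; 20 -0.003 0.001 0.118 0 0 0"}}

```text
time: 36.9
tool_pos: [0.6457, 0.1274, 0.0391]
tool_rot: [0.0, 0.394, 0.919, 0.0]
contact_force: [-0.3, 0.0, -1.0]
gripper_width: 0.304
grasp_force: 59.1
```

Call:
{"name": "jog_arm", "arguments": {"motion": "20 0 0 0.001 0 0 0; 20 0 0 0.002 0 0 0; 20 0 0 0.003 0 0 0; 20 0 0 0.003 0 0 0; 20 0 0 0.003 0 0 0"}}

```text
time: 37.52
tool_pos: [0.6459, 0.1273, 0.0382]
tool_rot: [0.0, 0.394, 0.919, 0.0]
contact_force: [0.3, -0.9, 0.9]
gripper_width: 0.299
grasp_force: 59.2
```

```bash
python3 fx.py
```

```text
F tool [-0.85 -0.42 -0.87] along [-0.3527  0.5559 -0.0377] 37.525
```

Call:
{"name": "jog_arm", "arguments": {"motion": "30 0 0 0 0 0 0; 40 0 0 0 0 0 0; 55 0 0 0 0 0 0; 55 0 0 0 0 0 0; 55 0 0 -0.01 0 0 0"}}

```text
time: 38.15
tool_pos: [0.6451, 0.1273, 0.0423]
tool_rot: [-0.001, 0.394, 0.919, -0.0]
contact_force: [0.0, -0.4, -0.5]
gripper_width: 0.547
grasp_force: 0.0
```

Call:
{"name": "jog_arm", "arguments": {"motion": "55 0 0 -0.03 0 0 0; 55 0 0 -0.08 0 0 0; 55 0 0 -0.15 0 0 0; 55 0 0 -0.2 0 0 0; 55 0 0 -0.24 0 0 0"}}

```text
time: 38.78
tool_pos: [0.6462, 0.1274, 0.1656]
tool_rot: [0.001, 0.394, 0.919, 0.001]
contact_force: [0.2, -1.1, 0.4]
gripper_width: 0.551
grasp_force: 0.0
```

```bash
python3 - <<'E'
from h import *
for c in ("wrist","scene","side"):
  f=grab_frame(c)
  for n in ("marker","tip","nose","rule"):
    for x in place_of(c,n)[:1]: print(c,n,np.round(x["at"],4),x["p"])
  if c=="wrist":
    q=cloud(f).reshape(-1,3); q=q[(abs(q[:,0]-.645)<.04)&(abs(q[:,1]-.128)<.04)]
    t=q[(q[:,2]>.061)&(q[:,2]<.072)]; print(len(t),np.percentile(t[:,2],[5,50,95]),cv2.minEnclosingCircle((t[:,:2]*1e3).astype(np.float32)))
    import pickle
    from pc import cen,ray,walls,cor
print(state()["time"])
E
```

```text
wrist marker [0.6453 0.1288 0.0217] 0.94
wrist tip [0.6297 0.1104 0.0148] 0.66
wrist rule [0.524  0.0139 0.0036] 0.96
536 [0.06431246 0.0664207  0.06750018] ((644.9613647460938, 126.31339263916016), 10.876771926879883)
scene marker [0.6427 0.1292 0.025 ] 0.59
scene tip [0.625  0.1117 0.013 ] 0.57
scene rule [ 0.5215  0.0128 -0.0022] 0.92
side marker [0.6467 0.1255 0.0262] 0.74
side tip [0.6207 0.1134 0.0095] 0.83
side nose [ 0.4371 -0.0661  0.0152] 0.89
side rule [0.5204 0.0149 0.0013] 0.57
39.525
```

```bash
python3 -c "
from plant import job_done; print(job_done())"
```

```text
the job is handed in; nothing more can be done
None
```

I measured both diagonals in the order asked (slide about 19 mm on the red, about 29 mm on the blue, so blue is longer), stood the marker upright on the corner across from the blue dot, left the rule lying flat in the frame, and handed the job in at about 40 s; the hand-in returned no verdict.

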